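# Lay up the painter's caddy

## Robot

A 6-joint arm with a two-finger parallel gripper is mounted at the origin on a cart in front of the work surface, level with it; the furniture and walls round the work are solid. World frame = base frame: x ahead of the robot, y to its left, z up, the work surface at z = 0. Lengths are in m, angles in rad, forces in N, time in s.
With the tool pointing down it reaches from about 0.375 to 0.9 m from the base axis. Payload 3.1 kg.
Tool frame: the origin (TCP) lies between the finger pads; the fingertips stand 11 mm ahead of it and the grasp point (between the pads) lies 8 mm behind it; z points along the fingers, y is the direction in which the jaws open and shut (so a half turn about z gives the same grasp; the last joint's range is limited). The gripper opens to 85 mm and grips with 20 to 120 N. Pads are 22 mm wide; open, the fingers measure 114 mm over their backs; the gripper's body (76 mm by 85 mm) begins 54 mm behind the grasp point. The pads swing forward as they close: fully open they stand 13 mm farther back than shut.
Start: joints at [-1.369, 0.527, 1.433, -0, 1.181, -0.178], TCP at [0.232, -0.58, 0.242] pointing down, gripper open.
Joint ranges: [-3.08, 3.08], [-0.75, 2.2], [0.22, 2.44], [-1.43, 4.57], [0, 2.65], [-2.85, 2.85]. Speed limits (rad/s): [2.79, 2.79, 3.14, 3.14, 3.14, 3.14].

## Interface

Orientations are given as a unit quaternion [x, y, z, w].
In Python, from station import manip gives the robot as it stands.
- The arm moves only by the tool move_arm, never from a script. Its argument "deltas" is a list of rows, each a list of 5 numbers: the shift along the tool's x, y, z in units of 40 cm (1.0 is 40 cm), then the turn about the tool's z in units of 0.5 rad (1.0 is 0.5 rad), then the opening in per cent of the stroke, from 0 (shut) to 100 (fully open). In form: [[x, y, z, twist, grip], ...]. A call has exactly 8 rows; each row is the pose to reach, as a shift and turn from the pose commanded when the call began, along the tool's axes at that moment; what a row does not reach only later rows make up. A row lasts 1/12 s, in which the tool goes at most 41.7 mm and 7.16 degrees, less where a joint would pass 70% of its speed; a pose out of reach is approached as far as the arm can. A call with a number of a shift or a turn outside -1 to 1 is refused whole. A call with a gripper value outside its range is refused whole. The fingers move at their own pace and stop on an object; "force" is the grip in N (left out, the last holds). Time passes only in rows, so rows that repeat a pose let the fingers close, or fill a call up. It gives the time, the measured TCP pose, the force and the opening at its end, in the units of the state.
- manip.sense(): the state, without advancing time (a new reading comes with each control period).
- manip.snapshot(name): name is "scene" or "top" or "wrist"; returns (picture, depth): 480x640x3 uint8, red, green, blue; 480x640 float32, m along the optical axis (not along the pixel's ray), 0 where there is no reading.
- manip.get_calibration(name): a dict with "vfov" (degrees; the focal length in pixels is half the picture's height over the tangent of half this angle, whatever the lens; pixels are square), "cx", "cy" (the principal point, pixels), "pose" (4x4, takes a point from camera to world coordinates). Camera axes: x right, y down, z forward; pixel columns grow to the right and rows downward; lengths in m; the calibration is good to about 2 mm. A picture is of the moment at which its call begins: read the wrist's pose just before it. get_calibration takes no time and is no camera call; for the wrist camera it gives the pose at the moment of the call.
- manip.sign_off(): hands the job in, once; it reports no verdict.
The state is a dict: "t": time; "q": joint angles; "qd": joint speeds; "tau": joint torques, N m; "tcp_pos": TCP position; "tool_rot": TCP orientation; "force": force on the tool from outside, world axes, zero at the start; "ft_torque": the same for the moment, N m; "finger_gap": opening from 0.0 (shut) to 1.0 (fully open).
Only numpy, scipy, OpenCV 4.12 (cv2) and the standard library are available. Lean on these libraries where they do the work, as an engineer would, in place of code of your own. Each camera call takes 0.05 s, during which the arm holds its last target.

## Task

The next customer has booked the cat: lay up the wooden caddy with the white bisque cat standing in the square socket, the three loose small nozzle bottles standing one in each round socket, and the paint brush lying in the two cradles along the front, either way round. Everything must sit right down in its place. Leave the rabbit, the large bottle and the pencil where they are.

Things in the scene. Friction and masses are not known exactly. Their poses are not given: they have to be found in the camera images.
- caddy: Painter's caddy, pale wood, 244 mm along its y, 144 mm along x, fixed. Origin under it; z up, x to its back (ahead at yaw 0), base board 6 mm thick, x -80 to +64 mm. At the back a bored block (x -6 to +60, y +-118, top z 26 mm) with a row of sockets at x +27, floors z 6 mm: three round, 46 mm across, at y -86, -33, +20, and a square one.
- square_socket (a point): Middle of the floor of the caddy's square socket, 56 x 56 mm and 20 mm deep, for the figurine, at x +27, y +81, z 6 mm of the caddy, at the end of the row of round sockets; axes as the caddy's.
- brush_rest (a point): Where the brush lies along the caddy's front: middle between two cradles at y +-65 mm of this point, at their notch floors (x -48, y 0, z 18 mm of the caddy). The notches are about 19 mm wide below, flare to about 40 mm, and are 15 mm deep. Between the cradles is only the base board, 12 mm lower, so fingers can straddle the brush. Axes as the caddy's.
- cat: Small unglazed white bisque cat, 40 x 42 x 73 mm high, 60 g: round body, short pointed ears. Origin at the centre of its foot on the table, z up. Its yaw does not matter. Grip it across the body from above, finger tips about 27 mm over its foot so that they stay clear of the caddy. Stands loose on the open table top, not on a rack, turntable or wheel.
- small_bottle_a: Small squeeze bottle of underglaze, 36 mm across and 93 mm high, with a tapered white nozzle, 75 g; the label's colour does not matter. Origin at the centre of its foot on the table, z up. Round straight body up to z = 75 mm. Stands loose on the open table top, not on a rack, turntable or wheel.
- small_bottle_b: Small squeeze bottle of underglaze, 36 mm across and 93 mm high, with a tapered white nozzle, 75 g; the label's colour does not matter. Origin at the centre of its foot on the table, z up. Round straight body up to z = 75 mm. Stands loose on the open table top, not on a rack, turntable or wheel.
- small_bottle_c: Small squeeze bottle of underglaze, 36 mm across and 93 mm high, with a tapered white nozzle, 75 g; the label's colour does not matter. Origin at the centre of its foot on the table, z up. Round straight body up to z = 75 mm. Stands loose on the open table top, not on a rack, turntable or wheel.
- brush: Paint brush, round, 192 mm long and 10 mm thick, blue wooden handle, metal ferrule, brown hair, 15 g; lies on the table near its front edge. Origin under its middle (also about its balance point), y along its length, z up.
- rabbit: Look-alike, stays where it is: small white bisque rabbit, 36 x 38 x 79 mm high, round body, two long upright ears. Origin at the centre of its foot on the table, z up. Stands loose on the open table top, not on a rack, turntable or wheel.
- large_bottle: Look-alike, stays where it is: large refill bottle, 48 mm across and 128 mm high, with a flat white screw cap; too thick for the round sockets. Origin at the centre of its foot on the table, z up. Stands loose on the open table top, not on a rack, turntable or wheel.
- pencil: Look-alike, stays where it is: yellow pencil, 180 mm long, 8 mm thick, lying near the table's front edge. Origin under its middle, y along its length.
Things that resemble listed ones, but are neither listed nor needed, are in the scene too. What is shaped like the small_bottle_a but green is not meant. What is shaped like the small_bottle_c but yellow is not meant.

How it is judged:
By the outcome, as a careful person would: the job done as asked, in the order asked, and still so for the second after the job is handed in, with the robot touching nothing.
It also fails if it takes over 144 s, if anything falls off the work surface, if the arm or the gripper's body presses on something with over 40 N, if the wrist force passes 120 N, or if a joint passes its speed limit or range.

## Working session

There is one attempt and no reset: what is moved stays moved. The work goes in short steps, Python scripts to look and compute and a tool call to move; the robot and the scene stay as the last step left them, time stands still between calls to the robot, and variables do not carry over. Pictures are saved under pics/ and viewed, and the job is handed in when it is done.

Besides the shell and the picture viewer there is one more tool, called after "Call:" by a JSON object that holds its "api" and its "payload". move_arm: Moves the arm, as the interface text tells. Its arguments: {"type":"object","properties":{"deltas":{"type":"array","items":{"type":"array","items":{"type":"number"}}},"force":{"type":"number"}},"required":["deltas"]}

```bash
mkdir -p pics; ls; python3 - <<'E'
from station import manip
import cv2,numpy as np
s=manip.sense();print(s['t'],s['tcp_pos'],s['tool_rot'],s['finger_gap'])
for n in ['scene','top']:
    p,d=manip.snapshot(n);cv2.imwrite(f'pics/{n}0.png',p[:,:,::-1]);np.save(f'pics/{n}0.npy',d)
    c=manip.get_calibration(n);print(n,c)
E
```

```text
pics
0.0 [ 0.23218785 -0.57952536  0.24132543] [ 9.81931703e-01  1.89232528e-01  1.35241272e-05 -1.08680891e-03] 1.0041588684547311
scene {'vfov': 45.475442889790735, 'cx': 317.39344773262866, 'cy': 242.4774849345262, 'pose': array([[-0.89859117, -0.34891414,  0.2660692 ,  0.20193633],
       [-0.43847322,  0.69110767, -0.57455324,  0.73586059],
       [ 0.01658728, -0.63295269, -0.77401276,  0.98580878],
       [ 0.        ,  0.        ,  0.        ,  1.        ]])}
top {'vfov': 57.993330169907956, 'cx': 316.4320646506208, 'cy': 242.00020600304634, 'pose': array([[ 0.00755608, -0.9916941 ,  0.12839675,  0.38518412],
       [-0.99952341, -0.01133342, -0.02871418,  0.02967393],
       [ 0.02993086, -0.12811859, -0.9913071 ,  0.96209508],
       [ 0.        ,  0.        ,  0.        ,  1.        ]])}
```

View pics/scene0.png

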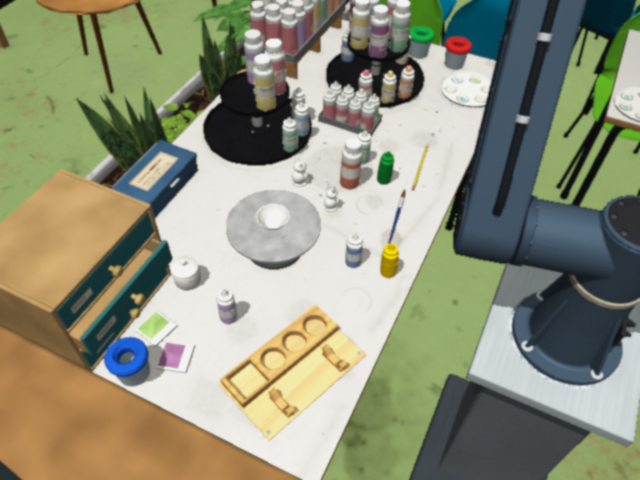

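View pics/top0.png

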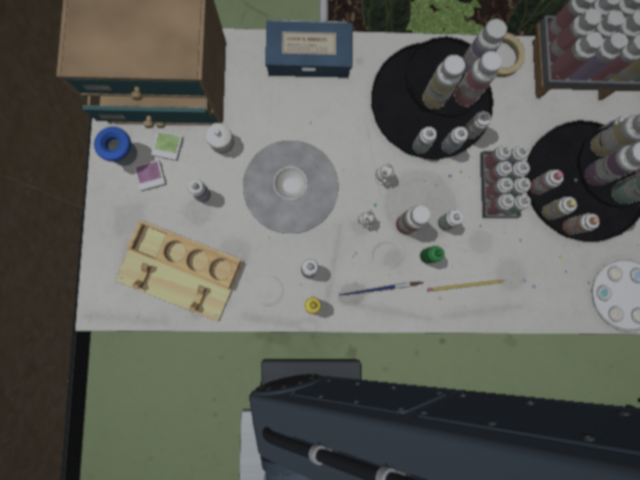

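```bash
cat > h.py <<'E'
import numpy as np,cv2
from station import manip
def ray(c,u,v):
    f=240/np.tan(np.radians(c['vfov']/2));P=c['pose']
    d=P[:3,:3]@np.array([(u-c['cx'])/f,(v-c['cy'])/f,1.]);return P[:3,3],d
def atz(c,u,v,z):
    o,d=ray(c,u,v);return o+d*(z-o[2])/d[2]
def cloud(c,D):
    f=240/np.tan(np.radians(c['vfov']/2));v,u=np.mgrid[:480,:640]
    X=np.stack([(u-c['cx'])/f*D,(v-c['cy'])/f*D,D],-1);P=c['pose']
    return X@P[:3,:3].T+P[:3,3]
def crop(src,x0,y0,w,h,s,out):
    im=cv2.imread(src) if isinstance(src,str) else src[:,:,::-1]
    cv2.imwrite(out,cv2.resize(im[y0:y0+h,x0:x0+w],None,fx=s,fy=s,interpolation=cv2.INTER_CUBIC))
E
python3 - <<'E'
from h import *
crop('pics/scene0.png',270,120,160,170,3.5,'pics/c1.png')
crop('pics/top0.png',280,140,200,180,3.3,'pics/c2.png')
crop('pics/top0.png',80,120,200,210,2.8,'pics/c3.png')
c=manip.get_calibration('top');X=cloud(c,np.load('pics/top0.npy'))
for n,u,v in [('purple',198,187),('blue',310,267),('third',453,217),('large',420,214),('fig1',387,174),('fig2',367,218),('yellow',313,305),('green',433,255),('brushmid',382,289),('table',350,150),('bowl',290,183),('table2',250,310)]:
    print(n,X[v,u].round(3))
E
```

```text
purple [0.611 0.25  0.082]
blue [0.447 0.017 0.093]
third [ 0.555 -0.281  0.08 ]
large [ 0.552 -0.199  0.126]
fig1 [ 0.652 -0.148  0.06 ]
fig2 [ 0.554 -0.103  0.065]
yellow [0.371 0.01  0.089]
green [ 0.475 -0.237  0.078]
brushmid [ 0.406 -0.143  0.007]
table [ 0.725 -0.074 -0.001]
bowl [0.622 0.06  0.084]
table2 [ 0.358  0.146 -0.002]
```

View pics/c1.png

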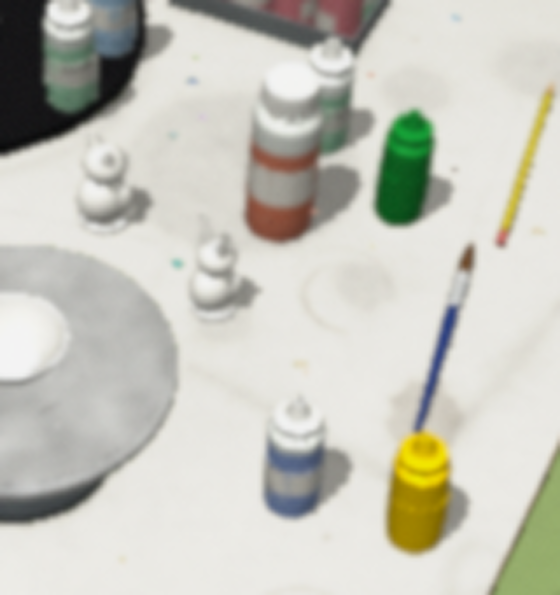

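View pics/c2.png

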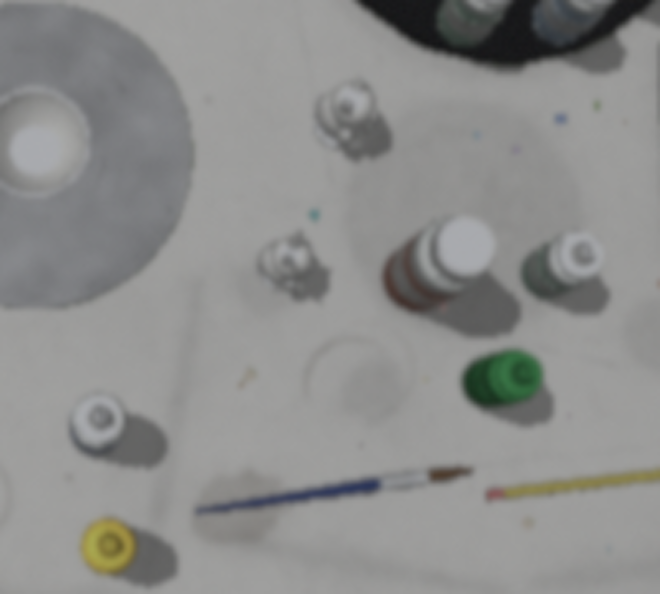

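View pics/c3.png

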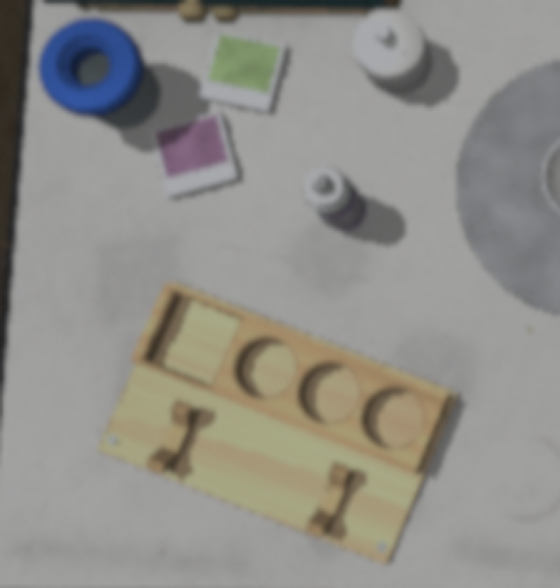

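```bash
cat > fit.py <<'E'
from h import *
from scipy.optimize import least_squares
ct=manip.get_calibration('top');cs=manip.get_calibration('scene')
T=cloud(ct,np.load('pics/top0.npy')).reshape(-1,3);S=cloud(cs,np.load('pics/scene0.npy')).reshape(-1,3)
def fit(n,p0,r,z0,z1,R=.035):
    o=[]
    for nm,C in (('T',T),('S',S),('B',np.vstack([T,S]))):
        m=(np.hypot(C[:,0]-p0[0],C[:,1]-p0[1])<R)&(C[:,2]>z0)&(C[:,2]<z1);P=C[m]
        m2=(np.hypot(C[:,0]-p0[0],C[:,1]-p0[1])<R)&(C[:,2]>.005)
        if m.sum()<6: o.append((nm,m.sum()));continue
        s=least_squares(lambda q:np.hypot(P[:,0]-q[0],P[:,1]-q[1])-r,p0[:2],loss='soft_l1',f_scale=.002)
        o.append((nm,int(m.sum()),s.x.round(4).tolist(),'zmax',C[m2][:,2].max().round(3)))
    print(n,o)
if __name__=='__main__':
    fit('purple',(.605,.25),.018,.015,.07)
    fit('blue',(.445,.02),.018,.015,.07)
    fit('third',(.55,-.275),.018,.015,.07)
    fit('large',(.545,-.195),.024,.015,.09,.04)
    fit('green',(.475,-.235),.018,.015,.07)
    fit('yellow',(.37,.01),.018,.015,.07)
    fit('fig1',(.645,-.145),.02,.005,.04)
    fit('fig2',(.55,-.1),.02,.005,.04)
E
python3 - <<'E'
from fit import *
import runpy;runpy.run_path('fit.py',run_name='__main__')
C=cs
for u,v in [(300,172),(330,198)]:print(atz(cs,u,v,.04).round(3))
w=manip.get_calibration('wrist');s=manip.sense();print(w['vfov'],w['cx'],w['cy'],w['pose'].round(3))
# caddy
zt=.026
for nm,u,v,z in [('R1',174,251,.026),('R2',201,262,.026),('R3',222,270,.026)]: print(nm,atz(ct,u,v,z).round(3))
E
```

```text
purple [('T', 162, [0.6133, 0.2578], 'zmax', np.float64(0.096)), ('S', 331, [0.6161, 0.2566], 'zmax', np.float64(0.094)), ('B', 493, [0.6152, 0.2566], 'zmax', np.float64(0.096))]
blue [('T', 73, [0.4478, 0.0181], 'zmax', np.float64(0.095)), ('S', 301, [0.4496, 0.0178], 'zmax', np.float64(0.095)), ('B', 374, [0.4491, 0.0178], 'zmax', np.float64(0.095))]
third [('T', 178, [0.556, -0.2888], 'zmax', np.float64(0.096)), ('S', 146, [0.5595, -0.2888], 'zmax', np.float64(0.093)), ('B', 324, [0.5572, -0.2891], 'zmax', np.float64(0.096))]
large [('T', 211, [0.5516, -0.2003], 'zmax', np.float64(0.132)), ('S', 467, [0.5545, -0.2006], 'zmax', np.float64(0.131)), ('B', 678, [0.5533, -0.2004], 'zmax', np.float64(0.132))]
green [('T', 158, [0.4796, -0.2467], 'zmax', np.float64(0.094)), ('S', 270, [0.4831, -0.2471], 'zmax', np.float64(0.095)), ('B', 428, [0.4816, -0.2469], 'zmax', np.float64(0.095))]
yellow [('T', 48, [0.3695, 0.0107], 'zmax', np.float64(0.962)), ('S', 309, [0.3723, 0.0091], 'zmax', np.float64(0.096)), ('B', 357, [0.372, 0.0092], 'zmax', np.float64(0.962))]
fig1 [('T', 128, [0.6635, -0.1516], 'zmax', np.float64(0.074)), ('S', 188, [0.6471, -0.1237], 'zmax', np.float64(0.075)), ('B', 316, [0.6442, -0.1258], 'zmax', np.float64(0.075))]
fig2 [('T', 84, [0.5622, -0.112], 'zmax', np.float64(0.08)), ('S', 163, [0.5435, -0.0852], 'zmax', np.float64(0.08)), ('B', 247, [0.5415, -0.0866], 'zmax', np.float64(0.08))]
[ 0.659 -0.142  0.04 ]
[ 0.559 -0.097  0.04 ]
64.38728551545914 315.7749556419487 245.01760223111103 [[ 0.372 -0.878 -0.3    0.31 ]
 [-0.928 -0.353 -0.119 -0.55 ]
 [-0.001  0.323 -0.946  0.373]
 [ 0.     0.     0.     1.   ]]
R1 [0.483 0.309 0.026]
R2 [0.46  0.251 0.026]
R3 [0.443 0.205 0.026]
```

```bash
cat > cad.py <<'E'
from fit import *
from scipy.optimize import minimize
def hm(x,y):
    z=np.zeros_like(x);z[(x>-.08)&(x<.064)&(abs(y)<.122)]=.006
    z[(x>-.006)&(x<.060)&(abs(y)<.118)]=.026
    for yy in(-.086,-.033,.020): z[np.hypot(x-.027,y-yy)<.023]=.006
    z[(abs(x-.027)<.028)&(abs(y-.081)<.028)]=.006
    return z
def local(P,q):
    c,s=np.cos(q[2]),np.sin(q[2]);dx,dy=P[:,0]-q[0],P[:,1]-q[1];return c*dx+s*dy,-s*dx+c*dy
def fitc(C,q0):
    P=C[(np.hypot(C[:,0]-q0[0],C[:,1]-q0[1])<.22)&(C[:,2]<.04)&(C[:,2]>-.01)]
    def cost(q):
        x,y=local(P,q);w=~((x>-.078)&(x<-.015)&(abs(abs(y)-.065)<.02))
        return np.minimum(abs(P[:,2]-q[3]-hm(x,y)),.01)[w].mean()
    best=None
    for dy in np.radians([-6,-3,0,3,6]):
      for k in range(3):
        r=minimize(cost,[q0[0]+.004*(k-1),q0[1],q0[2]+dy,0],method='Nelder-Mead',options=dict(initial_simplex=np.array([[q0[0],q0[1],q0[2]+dy,0]]*5)+np.vstack([np.zeros(4),np.diag([.01,.01,.05,.002])]),xatol=1e-5,fatol=1e-7,maxiter=600))
        if best is None or r.fun<best.fun:best=r
    return best
if __name__=='__main__':
    # initial: row direction R3->R1 is +y
    a=atz(ct,174,251,.026)[:2];b=atz(ct,222,270,.026)[:2];yv=(a-b)/np.linalg.norm(a-b);yaw=np.arctan2(-yv[0],yv[1])
    xv=np.array([yv[1],-yv[0]]);o=a-.027*xv-.02*yv
    print('init',o,np.degrees(yaw))
    for n,C in(('T',T),('S',S),('B',np.vstack([T,S]))):
        r=fitc(C,[*o,yaw]);print(n,r.x.round(4),np.degrees(r.x[2]).round(2),r.fun)
E
python3 cad.py
python3 - <<'E'
from fit import *
# brush: blue color + depth near table
p=cv2.imread('pics/top0.png');c=ct
for n,u,v in [('tail',339.5,294.5),('tip',423,282.5),('mid',382,288.5),('pencil a',428,290),('pencil b',504,280)]: print(n,atz(c,u,v,.005).round(4))
C=T;m=(C[:,2]>.004)&(C[:,2]<.016)&(C[:,0]>.37)&(C[:,0]<.43)&(C[:,1]>-.25)&(C[:,1]<-.04);print(m.sum());P=C[m];
# brush in scene: tail (388,243)?, tip (404,190)
for n,u,v in [('tail',390,242),('tip',404,190)]: print(n,atz(cs,u,v,.005).round(4))
E
```

```text
init [0.45101184 0.30024748] -20.96953001259059
T [ 0.4506  0.2999 -0.3655  0.    ] -20.94 0.001573333814116021
S [ 4.536e-01  2.985e-01 -3.633e-01 -3.000e-04] -20.81 0.001920604620697721
B [ 4.511e-01  2.996e-01 -3.661e-01 -2.000e-04] -20.98 0.0018280504037599967
tail [ 0.3933 -0.0497  0.005 ]
tip [ 0.4212 -0.2353  0.005 ]
mid [ 0.4072 -0.1437  0.005 ]
pencil a [ 0.4048 -0.2461  0.005 ]
pencil b [ 0.4284 -0.4178  0.005 ]
310
tail [ 0.3958 -0.0661  0.005 ]
tip [ 0.4248 -0.2322  0.005 ]
```

```bash
cat > g.py <<'E'
from h import *
def pose():
    s=manip.sense();x,y,z,w=s['tool_rot'];
    xa=np.array([1-2*(y*y+z*z),2*(x*y+z*w)]);return s,np.array(s['tcp_pos']),np.arctan2(xa[1],xa[0])
def to(x,y,z,yawdeg,base=None):
    s,p,yw=pose()
    d=np.array([x,y,z])-p;c,sn=np.cos(yw),np.sin(yw)
    tx=c*d[0]+sn*d[1];ty=sn*d[0]-c*d[1];tz=-d[2];tw=-(np.radians(yawdeg)-yw)
    tw=(tw+np.pi)%(2*np.pi)-np.pi
    print('t',round(s['t'],2),'pos',p.round(4),'yaw',np.degrees(yw).round(1),'q6',s['q'][5].round(2),'gap',round(s['finger_gap'],3),'rows ->',(np.array([tx,ty,tz])/.4).round(4),(tw/.5).round(3))
CAD=np.array([.452,.299,np.radians(-20.9)])
def cad(x,y):
    c,s=np.cos(CAD[2]),np.sin(CAD[2]);return CAD[0]+c*x-s*y,CAD[1]+s*x+c*y
E
python3 - <<'E'
from g import *
for n,x,y in [('sq',.027,.081),('r1',.027,.02),('r2',.027,-.033),('r3',.027,-.086),('brush',-.048,0)]:print(n,np.round(cad(x,y),4))
# view point over cat: camera offset = ~ (0.078 ahead?) 
s,p,yw=pose();w=manip.get_calibration('wrist');d=w['pose'][:3,3]-p;c,sn=np.cos(yw),np.sin(yw);print('cam off tool',c*d[0]+sn*d[1],sn*d[0]-c*d[1],d[2])
to(.6,-.19,.22,69)
E
```

```text
sq [0.5061 0.365 ]
r1 [0.4844 0.3081]
r2 [0.4655 0.2585]
r3 [0.4465 0.209 ]
brush [0.4072 0.3161]
cam off tool 0.08356553984214483 0.0012281642892660524 0.13200645324619628
t 0.1 pos [ 0.2322 -0.5796  0.2414] yaw 21.8 q6 -0.18 gap 0.998 rows -> [ 1.2156 -0.5625  0.0536] -1.647
```

Call:
{"api": "move_arm", "payload": {"deltas": [[0.6,-0.28,0.03,-0.8,100],[0.6,-0.28,0.03,-0.8,100],[0.6,-0.28,0.03,-0.8,100],[0.6,-0.28,0.03,-0.8,100],[0.6,-0.28,0.03,-0.8,100],[0.6,-0.28,0.03,-0.8,100],[0.6,-0.28,0.03,-0.8,100],[0.6,-0.28,0.03,-0.8,100]]}}

```text
t: 0.77
tcp_pos: [0.4155, -0.383, 0.2297]
tool_rot: [0.924, 0.383, 0.0, -0.001]
force: [-0.6, -0.1, -0.5]
finger_gap: 0.998
```

```bash
python3 - <<'E'
from g import *
to(.63,-.18,.2,69)
E
```

```text
t 0.77 pos [ 0.4155 -0.383   0.2297] yaw 45.0 q6 -0.16 gap 0.998 rows -> [0.7381 0.0208 0.0742] -0.836
```

Call:
{"api": "move_arm", "payload": {"deltas": [[0.74,0.02,0.07,-0.84,90],[0.74,0.02,0.07,-0.84,90],[0.74,0.02,0.07,-0.84,90],[0.74,0.02,0.07,-0.84,90],[0.74,0.02,0.07,-0.84,90],[0.74,0.02,0.07,-0.84,90],[0.74,0.02,0.07,-0.84,90],[0.74,0.02,0.07,-0.84,90]]}}

```text
t: 1.43
tcp_pos: [0.6331, -0.1803, 0.2012]
tool_rot: [0.824, 0.567, 0.001, -0.0]
force: [-0.7, -0.9, 0.0]
finger_gap: 0.902
```

```bash
cat > w.py <<'E'
import sys
from g import *
def shot(n):
    c=manip.get_calibration('wrist');p,d=manip.snapshot('wrist');cv2.imwrite(f'pics/{n}.png',p[:,:,::-1]);np.savez(f'pics/{n}.npz',d=d,pose=c['pose'],vfov=c['vfov'],cx=c['cx'],cy=c['cy']);return c,p,cloud(c,d).reshape(-1,3)
def load(n):
    c=dict(np.load(f'pics/{n}.npz'));return c,cloud(c,c['d']).reshape(-1,3)
E
python3 - <<'E'
from w import *
c,p,C=shot('w1');to(.661,-.148,.2,69)
E
```

```text
t 1.48 pos [ 0.6318 -0.1816  0.2012] yaw 69.1 q6 -0.08 gap 0.9 rows -> [0.1045 0.0382 0.0031] 0.002
```

View pics/w1.png

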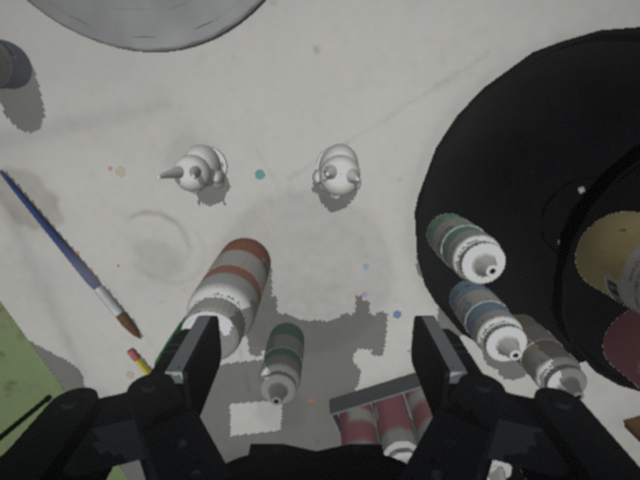

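```bash
python3 - <<'E'
from w import *
from scipy.optimize import least_squares
from fit import T,S
c,C=load('w1')
for n,Q in (('W',C),('T',T),('S',S)):
    m=(np.hypot(Q[:,0]-.661,Q[:,1]+.148)<.035)&(Q[:,2]>.008)
    P=Q[m];print(n,m.sum(),'zmax',P[:,2].max().round(3),'bbox',P.min(0).round(3),P.max(0).round(3))
    h=P[P[:,2]>.045];print('head mean',h.mean(0).round(4), 'lowband',[(P[(P[:,2]>a)&(P[:,2]<a+.01)][:,:2].min(0).round(3),P[(P[:,2]>a)&(P[:,2]<a+.01)][:,:2].max(0).round(3)) for a in (.01,.02,.03)])
def fit(n,p0,r,z0,z1,R=.035):
    m=(np.hypot(C[:,0]-p0[0],C[:,1]-p0[1])<R)&(C[:,2]>z0)&(C[:,2]<z1);P=C[m]
    s=least_squares(lambda q:np.hypot(P[:,0]-q[0],P[:,1]-q[1])-r,p0,loss='soft_l1',f_scale=.002);print(n,m.sum(),s.x.round(4))
fit('third',(.557,-.289),.018,.015,.07);fit('large',(.553,-.2),.024,.015,.09,.04)
t=C[(np.hypot(C[:,0]-.6,C[:,1]+.05)<.03)];print('table z',np.median(t[:,2]))
fit('cat',(.661,-.148),.02,.012,.03)
for n,u,v in [('tail',3,172),('tip',139,337),('catfoot',337,165)]:print(n,atz(c,u,v,.005).round(4))
E
```

```text
W 9532 zmax 0.279 bbox [ 0.632 -0.182  0.008] [ 0.683 -0.129  0.279]
head mean [ 0.6577 -0.1707  0.2388] lowband [(array([ 0.646, -0.161]), array([ 0.682, -0.139])), (array([ 0.644, -0.162]), array([ 0.683, -0.129])), (array([ 0.644, -0.167]), array([ 0.681, -0.131]))]
T 275 zmax 0.074 bbox [ 0.639 -0.166  0.008] [ 0.675 -0.129  0.074]
head mean [ 0.6574 -0.1473  0.0592] lowband [(array([ 0.642, -0.166]), array([ 0.657, -0.131])), (array([ 0.639, -0.161]), array([ 0.675, -0.129])), (array([ 0.639, -0.16 ]), array([ 0.673, -0.131]))]
S 299 zmax 0.075 bbox [ 0.641 -0.161  0.008] [ 0.68  -0.127  0.075]
head mean [ 0.6608 -0.1428  0.0583] lowband [(array([ 0.642, -0.151]), array([ 0.676, -0.129])), (array([ 0.641, -0.149]), array([ 0.68 , -0.127])), (array([ 0.643, -0.157]), array([ 0.677, -0.129]))]
third 1512 [ 0.5604 -0.2895]
large 2205 [ 0.5557 -0.2011]
table z 0.0007624952122207151
cat 189 [ 0.6666 -0.151 ]
tail [ 0.3984 -0.051   0.005 ]
tip [ 0.4264 -0.2351  0.005 ]
catfoot [ 0.6665 -0.1472  0.005 ]
```

```bash
python3 - <<'E'
from w import *
to(.661,-.147,.038,69)
E
```

```text
t 1.48 pos [ 0.6318 -0.1816  0.2012] yaw 69.1 q6 -0.08 gap 0.9 rows -> [0.1068 0.0373 0.4081] 0.002
```

Call:
{"api": "move_arm", "payload": {"deltas": [[0.107,0.037,0.1,0,80],[0.107,0.037,0.2,0,80],[0.107,0.037,0.25,0,80],[0.107,0.037,0.3,0,80],[0.107,0.037,0.35,0,80],[0.107,0.037,0.4,0,80],[0.107,0.037,0.408,0,80],[0.107,0.037,0.408,0,80]], "force": 25}}

```text
t: 2.15
tcp_pos: [0.6567, -0.1511, 0.0374]
tool_rot: [0.826, 0.564, -0.001, -0.002]
force: [0.2, 0.9, 0.6]
finger_gap: 0.795
```

```bash
python3 - <<'E'
from w import *
to(.661,-.147,.038,69); shot('w2')
E
```

```text
t 2.15 pos [ 0.6567 -0.1511  0.0374] yaw 68.7 q6 -0.02 gap 0.795 rows -> [ 0.0136  0.0064 -0.0015] -0.01
```

View pics/w2.png

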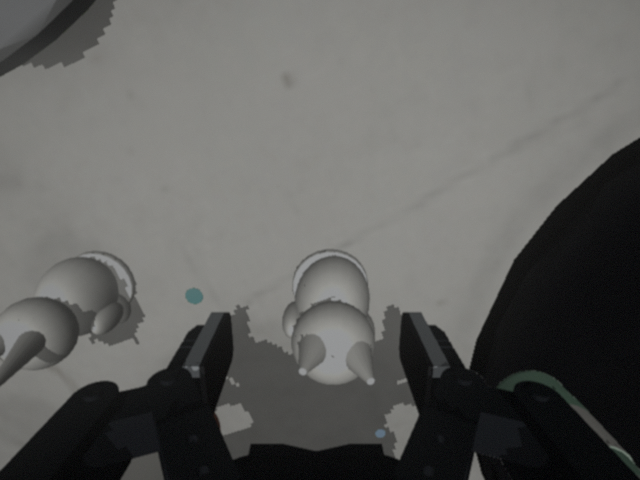

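```bash
python3 - <<'E'
from w import *
from scipy.optimize import least_squares
c,C=load('w2');s,p,yw=pose()
m=(np.hypot(C[:,0]-.661,C[:,1]+.147)<.03)&(C[:,2]>.005)&(C[:,2]<.08);P=C[m]
cc,sn=np.cos(yw),np.sin(yw);d=P-p;tx=cc*d[:,0]+sn*d[:,1];ty=sn*d[:,0]-cc*d[:,1]
for a in np.arange(.005,.08,.007):
    k=(P[:,2]>a)&(P[:,2]<a+.007)&(abs(ty)<.028)
    if k.sum():print(a.round(3),k.sum(),'tx',tx[k].min().round(4),tx[k].max().round(4),'ty',ty[k].min().round(4),ty[k].max().round(4))
f=240/np.tan(np.radians(c['vfov']/2));
for q in (p,[.661,-.147,0],[.661,-.147,.03]):
    v=np.linalg.inv(c['pose'])@np.r_[q,1];print(c['cx']+f*v[0]/v[2],c['cy']+f*v[1]/v[2])
E
```

```text
0.005 263 tx 0.0005 0.0232 ty -0.0112 0.0237
0.012 94 tx 0.0146 0.0254 ty -0.0077 0.019
0.019 563 tx -0.0021 0.026 ty -0.0148 0.024
0.026 1432 tx -0.0044 0.0256 ty -0.0145 0.024
0.033 1409 tx -0.003 0.0236 ty -0.0136 0.0194
0.04 34 tx 0.012 0.0191 ty -0.0068 0.0146
0.047 742 tx 0.0028 0.0204 ty -0.0092 0.0207
0.054 1957 tx -0.008 0.02 ty -0.0086 0.0201
0.061 2393 tx -0.0049 0.0163 ty -0.0061 0.0181
0.068 616 tx 0.0043 0.0121 ty -0.0058 0.0177
316.53641398222413 336.04393225876254
319.3011936814782 282.885474007521
319.6609998213355 313.34837125088865
```

Call:
{"api": "move_arm", "payload": {"deltas": [[0.014,0.008,0,0,80],[0.014,0.008,0,0,80],[0.014,0.008,0,0,40],[0.014,0.008,0,0,40],[0.014,0.008,0,0,40],[0.014,0.008,0,0,40],[0.014,0.008,0,0,40],[0.014,0.008,0,0,40]], "force": 25}}

```text
t: 2.87
tcp_pos: [0.6641, -0.1458, 0.0403]
tool_rot: [0.825, 0.565, 0.0, 0.001]
force: [-0.9, 0.2, 6.0]
finger_gap: 0.408
```

Call:
{"api": "move_arm", "payload": {"deltas": [[0,0,0,0,15],[0,0,0,0,15],[0,0,0,0,15],[0,0,0,0,15],[0,0,-0.02,0,15],[0,0,-0.05,0,15],[0,0,-0.08,0,15],[0,0,-0.1,0,15]], "force": 25}}

```text
t: 3.53
tcp_pos: [0.6644, -0.146, 0.0811]
tool_rot: [0.825, 0.565, 0.001, 0.001]
force: [0.0, 0.5, -1.3]
finger_gap: 0.404
```

```bash
python3 - <<'E'
from w import *
to(.661,-.147,.038,69); shot('w3')
E
```

```text
t 3.53 pos [ 0.6644 -0.146   0.0811] yaw 68.8 q6 -0.01 gap 0.404 rows -> [-0.0053 -0.0071  0.1077] -0.007
```

View pics/w3.png

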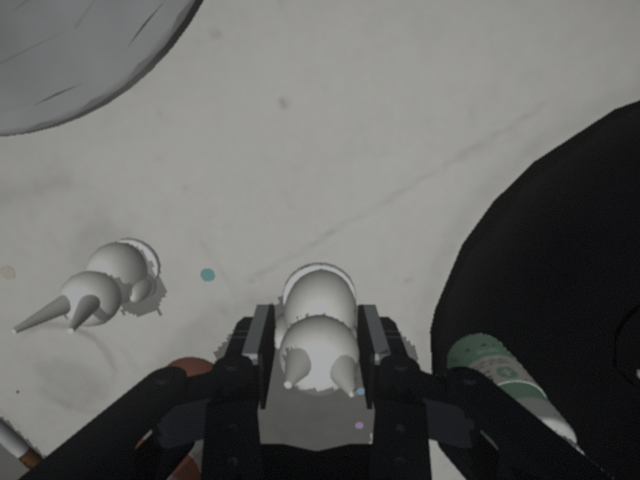

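```bash
python3 - <<'E'
from w import *
to(.506,.365,.2,69)
E
```

```text
t 3.58 pos [ 0.6654 -0.1464  0.0827] yaw 68.8 q6 -0.01 gap 0.407 rows -> [ 1.0479 -0.8338 -0.2932] -0.007
```

Call:
{"api": "move_arm", "payload": {"deltas": [[0.02,-0.02,-0.08,0,15],[0.06,-0.05,-0.16,0,15],[0.12,-0.1,-0.22,0,15],[0.19,-0.15,-0.26,0,15],[0.26,-0.21,-0.29,0,15],[0.33,-0.27,-0.29,0,15],[0.4,-0.33,-0.29,0,15],[0.47,-0.39,-0.29,0,15]]}}

```text
t: 4.25
tcp_pos: [0.5856, 0.0874, 0.1962]
tool_rot: [0.825, 0.565, 0.001, 0.0]
force: [0.8, 0.3, -0.8]
finger_gap: 0.404
```

```bash
python3 - <<'E'
from w import *
to(.506,.365,.2,69)
E
```

```text
t 4.25 pos [0.5856 0.0874 0.1962] yaw 68.8 q6 0.33 gap 0.404 rows -> [ 0.5749 -0.4367 -0.0096] -0.008
```

Call:
{"api": "move_arm", "payload": {"deltas": [[0.06,-0.07,-0.01,0,15],[0.12,-0.14,-0.01,0,15],[0.18,-0.21,-0.01,0,15],[0.24,-0.28,-0.01,0,15],[0.28,-0.35,-0.01,0,15],[0.32,-0.4,-0.01,0,15],[0.325,-0.437,-0.01,-0.01,15],[0.325,-0.437,-0.01,-0.01,15]]}}

```text
t: 4.92
tcp_pos: [0.4669, 0.2717, 0.1993]
tool_rot: [0.823, 0.569, -0.001, -0.001]
force: [-0.5, 0.1, -0.8]
finger_gap: 0.408
```

```bash
python3 - <<'E'
from w import *
shot('w4');to(.506,.365,.2,69)
E
```

```text
t 4.97 pos [0.4689 0.2707 0.1994] yaw 69.2 q6 0.68 gap 0.399 rows -> [ 0.2533  0.0031 -0.0016] 0.008
```

View pics/w4.png

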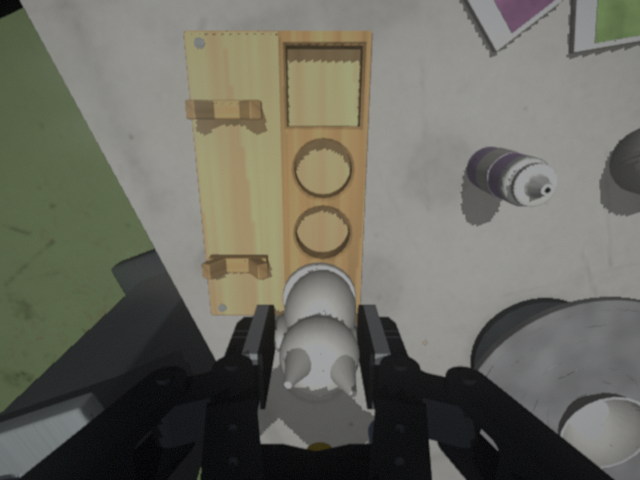

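```bash
python3 - <<'E'
from w import *
from cad import fitc
from scipy.optimize import least_squares
c,C=load('w4')
r=fitc(C,[.452,.299,-.365]);print(r.x.round(4),np.degrees(r.x[2]),r.fun)
def fit(n,p0,r,z0,z1,R=.035):
    m=(np.hypot(C[:,0]-p0[0],C[:,1]-p0[1])<R)&(C[:,2]>z0)&(C[:,2]<z1);P=C[m]
    s=least_squares(lambda q:np.hypot(P[:,0]-q[0],P[:,1]-q[1])-r,p0,loss='soft_l1',f_scale=.002);print(n,m.sum(),s.x.round(4))
fit('purple',(.615,.257),.018,.015,.07)
# cat low-edge in tool frame
s,p,yw=pose();m=(np.hypot(C[:,0]-p[0],C[:,1]-p[1])<.04)&(C[:,2]>.13);P=C[m];cc,sn=np.cos(yw),np.sin(yw);d=P-p;tx=cc*d[:,0]+sn*d[:,1];ty=sn*d[:,0]-cc*d[:,1]
for a in np.arange(-.05,.04,.007):
    k=(d[:,2]>a)&(d[:,2]<a+.007)&(abs(ty)<.016)
    if k.sum():print(a.round(3),k.sum(),'tx',tx[k].min().round(4),tx[k].max().round(4),'ty',ty[k].min().round(4),ty[k].max().round(4))
E
```

```text
[ 4.547e-01  2.985e-01 -3.624e-01  3.000e-04] -20.762176297635765 0.0008749463543036186
purple 1829 [0.6176 0.2564]
-0.043 252 tx -0.0007 0.016 ty -0.0158 0.0159
-0.036 340 tx -0.0015 0.0157 ty -0.0158 0.0158
-0.029 91 tx 0.0083 0.0184 ty -0.0129 0.0132
-0.022 496 tx -0.0068 0.019 ty -0.0159 0.016
-0.015 1209 tx -0.0075 0.0184 ty -0.016 0.016
-0.008 1378 tx -0.0077 0.0162 ty -0.016 0.016
-0.001 99 tx -0.0109 0.012 ty -0.0125 0.016
0.006 744 tx -0.0107 0.0135 ty -0.0148 0.016
0.013 1816 tx -0.0148 0.0132 ty -0.0147 0.016
0.02 2320 tx -0.0124 0.0109 ty -0.0118 0.016
0.027 652 tx -0.0091 0.0106 ty -0.0116 0.016
```

```bash
sed -i 's/CAD=.*/CAD=np.array([.454,.2986,np.radians(-20.8)])/' g.py; python3 - <<'E'
from w import *
for n,x,y in [('sq',.027,.081),('r1',.027,.02),('r2',.027,-.033),('r3',.027,-.086),('brush',-.048,0)]:print(n,np.round(cad(x,y),4))
x,y=cad(.027,.082);to(x,y,.08,69.2)
E
```

```text
sq [0.508  0.3647]
r1 [0.4863 0.3077]
r2 [0.4675 0.2582]
r3 [0.4487 0.2086]
brush [0.4091 0.3156]
t 4.97 pos [0.4689 0.2707 0.1994] yaw 69.2 q6 0.68 gap 0.399 rows -> [0.2569 0.0081 0.2984] 0.001
```

Call:
{"api": "move_arm", "payload": {"deltas": [[0.09,0.003,0,0,15],[0.18,0.006,0.02,0,15],[0.257,0.008,0.06,0,15],[0.257,0.008,0.12,0,15],[0.257,0.008,0.18,0,15],[0.257,0.008,0.24,0,15],[0.257,0.008,0.28,0,15],[0.257,0.008,0.28,0,15]]}}

```text
t: 5.63
tcp_pos: [0.5091, 0.3625, 0.0832]
tool_rot: [0.824, 0.566, -0.004, -0.0]
force: [-0.1, 0.3, -1.2]
finger_gap: 0.405
```

```bash
python3 - <<'E'
from w import *
shot('w5');x,y=cad(.027,.082);to(x,y,.046,69.2)
E
```

```text
t 5.68 pos [0.5101 0.3632 0.0852] yaw 69.0 q6 0.81 gap 0.407 rows -> [ 0.0042 -0.0063  0.098 ] -0.008
```

View pics/w5.png

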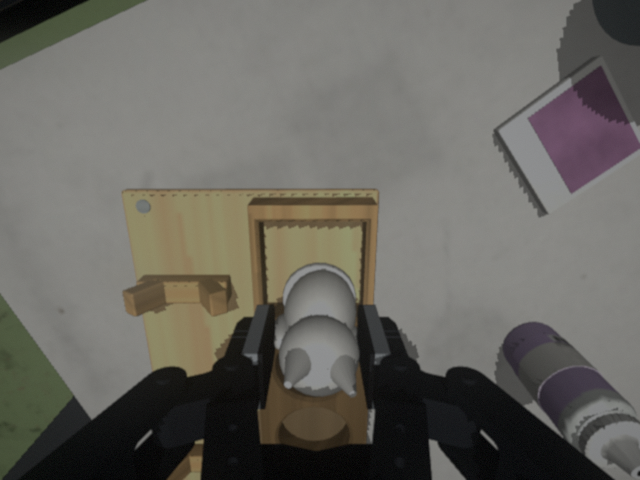

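Call:
{"api": "move_arm", "payload": {"deltas": [[0.004,-0.006,0.02,0,15],[0.004,-0.006,0.04,0,15],[0.004,-0.006,0.06,0,15],[0.004,-0.006,0.075,0,15],[0.004,-0.006,0.085,0,15],[0.004,-0.006,0.092,0,15],[0.004,-0.006,0.095,0,15],[0.004,-0.006,0.095,0,15]]}}

```text
t: 6.35
tcp_pos: [0.5082, 0.3676, 0.0489]
tool_rot: [0.824, 0.567, -0.0, -0.0]
force: [0.4, 0.2, -0.6]
finger_gap: 0.406
```

```bash
python3 - <<'E'
from w import *
shot('w6');x,y=cad(.027,.082);to(x,y,.046,69.2);print(manip.sense()['force'])
E
```

```text
t 6.4 pos [0.5083 0.3677 0.0491] yaw 69.1 q6 0.81 gap 0.405 rows -> [-0.0046  0.0019  0.0079] -0.004
[ 0.04622811  1.01193651 -0.69221371]
```

View pics/w6.png

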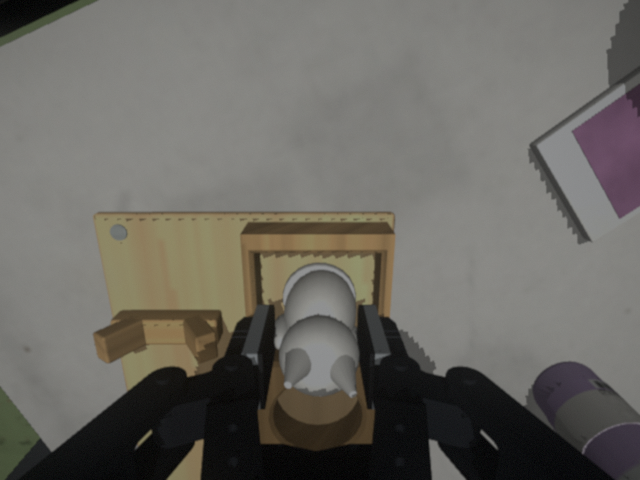

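Call:
{"api": "move_arm", "payload": {"deltas": [[-0.002,0,0.003,0,15],[-0.004,0.001,0.006,0,15],[-0.004,0.001,0.008,0,15],[-0.004,0.001,0.008,0,15],[-0.004,0.001,0.008,0,70],[-0.004,0.001,0.008,0,70],[-0.004,0.001,0.008,0,70],[-0.004,0.001,0.008,0,70]]}}

```text
t: 7.07
tcp_pos: [0.5081, 0.366, 0.0459]
tool_rot: [0.824, 0.567, 0.0, -0.0]
force: [-0.1, -0.4, 0.3]
finger_gap: 0.7
```

```bash
python3 - <<'E'
from w import *
shot('w7');to(.6165,.2567,.2,69.2)
E
```

```text
t 7.12 pos [0.5081 0.366  0.0458] yaw 69.1 q6 0.81 gap 0.701 rows -> [-0.1586  0.3508 -0.3854] -0.004
```

View pics/w7.png

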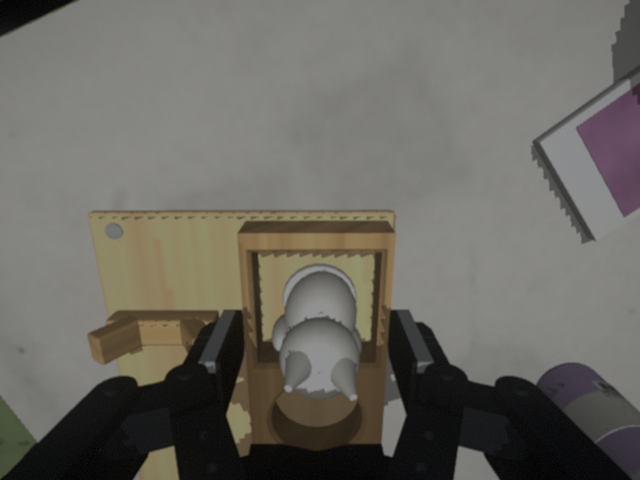

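Call:
{"api": "move_arm", "payload": {"deltas": [[0,0,-0.1,0,75],[0,0,-0.2,0,75],[-0.02,0.05,-0.29,0,75],[-0.06,0.13,-0.36,0,75],[-0.1,0.22,-0.385,0,75],[-0.13,0.3,-0.385,0,75],[-0.159,0.351,-0.385,0,75],[-0.159,0.351,-0.385,0,75]]}}

```text
t: 7.78
tcp_pos: [0.6208, 0.2522, 0.2006]
tool_rot: [0.825, 0.565, 0.002, 0.002]
force: [0.8, -0.2, -0.1]
finger_gap: 0.751
```

```bash
python3 - <<'E'
from w import *
to(.6168,.2566,.05,69.2)
E
```

```text
t 7.78 pos [0.6208 0.2522 0.2006] yaw 68.8 q6 0.59 gap 0.751 rows -> [ 0.0067 -0.0133  0.3765] -0.014
```

Call:
{"api": "move_arm", "payload": {"deltas": [[0,0,0.08,0,75],[0,0,0.16,0,75],[0,0,0.24,0,75],[0,0,0.31,0,75],[0,0,0.35,0,75],[0,0,0.375,0,75],[0,0,0.375,0,75],[0,0,0.375,0,75]]}}

```text
t: 8.45
tcp_pos: [0.6163, 0.2569, 0.0499]
tool_rot: [0.824, 0.567, -0.0, -0.0]
force: [-1.1, -0.1, 0.2]
finger_gap: 0.75
```

```bash
python3 - <<'E'
from w import *
shot('w8');to(.6168,.2566,.05,69.2)
E
```

```text
t 8.5 pos [0.6172 0.257  0.0509] yaw 69.1 q6 0.59 gap 0.754 rows -> [-0.0012 -0.0005  0.0024] -0.003
```

View pics/w8.png

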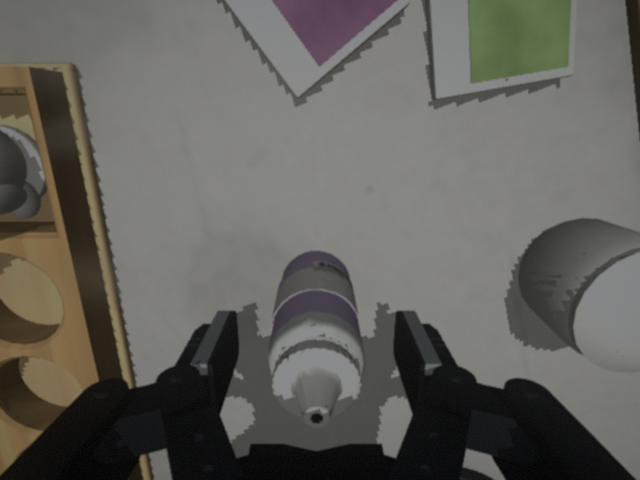

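Call:
{"api": "move_arm", "payload": {"deltas": [[0,0,0,0,25],[0,0,0,0,25],[0,0,0,0,25],[0,0,0,0,25],[0,0,0,0,25],[0,0,-0.03,0,25],[0,0,-0.08,0,25],[0,0,-0.15,0,25]], "force": 30}}

```text
t: 9.17
tcp_pos: [0.6145, 0.2558, 0.1086]
tool_rot: [0.824, 0.567, -0.003, -0.001]
force: [0.3, -0.1, -0.7]
finger_gap: 0.394
```

```bash
python3 - <<'E'
from w import *
shot('w9')
x,y=cad(.027,.02);to(x,y,.2,69.2)
E
```

```text
t 9.22 pos [0.619  0.257  0.1162] yaw 69.1 q6 0.59 gap 0.398 rows -> [ 1.000e-04 -3.549e-01 -2.096e-01] -0.004
```

View pics/w9.png

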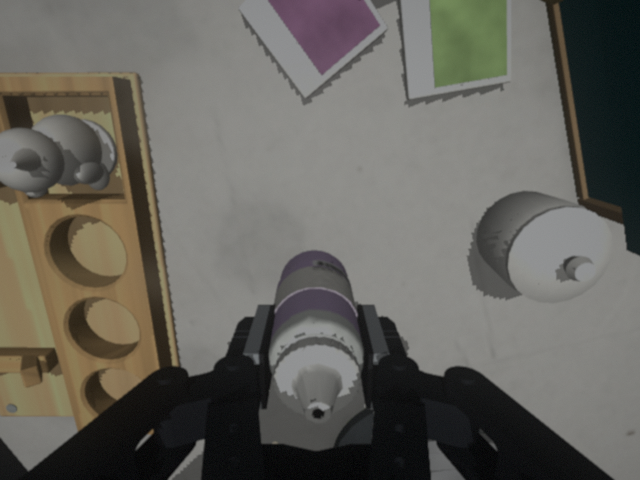

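Call:
{"api": "move_arm", "payload": {"deltas": [[0,-0.04,-0.06,0,25],[0,-0.11,-0.12,0,25],[0.001,-0.18,-0.12,0,25],[0.001,-0.25,-0.12,0,25],[0.002,-0.32,-0.12,0,25],[0.002,-0.351,-0.06,0,25],[0.002,-0.351,0,0,25],[0.002,-0.351,0.03,0,25]]}}

```text
t: 9.88
tcp_pos: [0.4834, 0.3073, 0.0968]
tool_rot: [0.823, 0.568, -0.001, -0.0]
force: [0.8, -0.0, -1.7]
finger_gap: 0.398
```

```bash
python3 - <<'E'
from w import *
shot('w10');shot('w11')
x,y=cad(.027,.02);to(x,y,.056,69.2)
E
```

```text
t 9.98 pos [0.4839 0.3068 0.0964] yaw 69.1 q6 0.73 gap 0.394 rows -> [0.0044 0.005  0.1009] -0.003
```

View pics/w11.png

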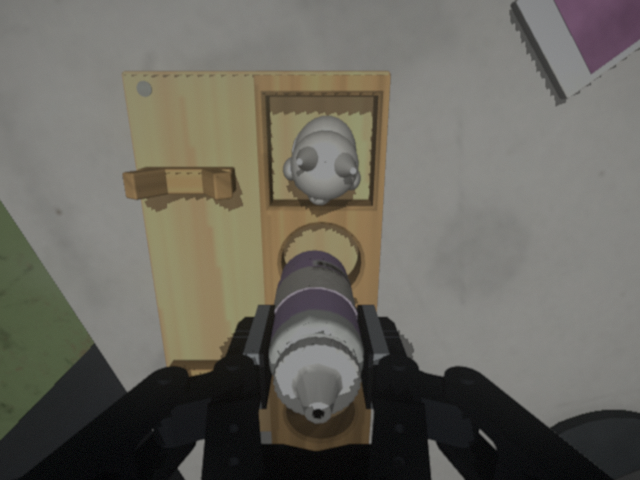

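Call:
{"api": "move_arm", "payload": {"deltas": [[0.004,0.005,0.01,0,25],[0.004,0.005,0.03,0,25],[0.004,0.005,0.05,0,25],[0.004,0.005,0.07,0,25],[0.004,0.005,0.085,0,25],[0.004,0.005,0.095,0,25],[0.004,0.005,0.1,0,25],[0.004,0.005,0.1,0,25]]}}

```text
t: 10.65
tcp_pos: [0.488, 0.308, 0.0578]
tool_rot: [0.824, 0.567, -0.0, -0.0]
force: [-0.3, 1.8, -1.6]
finger_gap: 0.394
```

```bash
python3 - <<'E'
from w import *
shot('w12')
x,y=cad(.027,.02);to(x,y,.056,69.2);print(manip.sense()['force'])
E
```

```text
t 10.7 pos [0.4882 0.3081 0.0579] yaw 69.1 q6 0.73 gap 0.392 rows -> [-0.0026 -0.004   0.0048] -0.004
[-0.96402262 -0.07258347 -0.90965374]
```

View pics/w12.png

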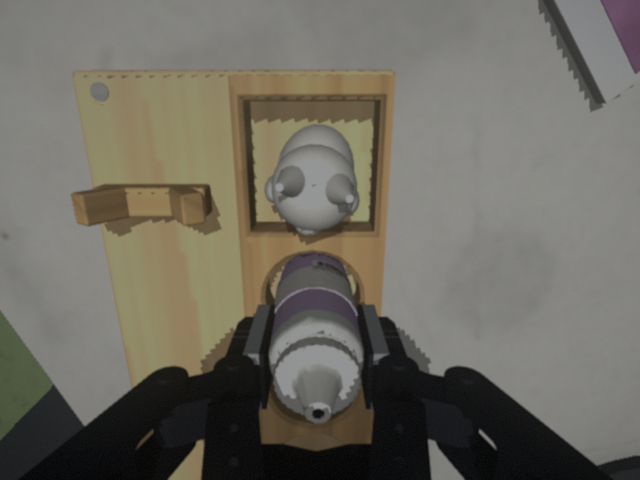

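Call:
{"api": "move_arm", "payload": {"deltas": [[0,0,0.003,0,25],[0,0,0.006,0,25],[0,0,0.006,0,25],[0,0,0.006,0,70],[0,0,0.006,0,70],[0,0,0.006,0,70],[0,0,-0.06,0,70],[0,0,-0.15,0,70]]}}

```text
t: 11.37
tcp_pos: [0.4856, 0.307, 0.1151]
tool_rot: [0.824, 0.567, -0.004, -0.001]
force: [0.6, 0.7, 0.3]
finger_gap: 0.702
```

```bash
python3 - <<'E'
from w import *
shot('w13')
to(.4505,.0178,.2,69.2)
E
```

```text
t 11.42 pos [0.4906 0.3092 0.1236] yaw 69.1 q6 0.73 gap 0.7 rows -> [-0.7164  0.1661 -0.1911] -0.003
```

View pics/w13.png

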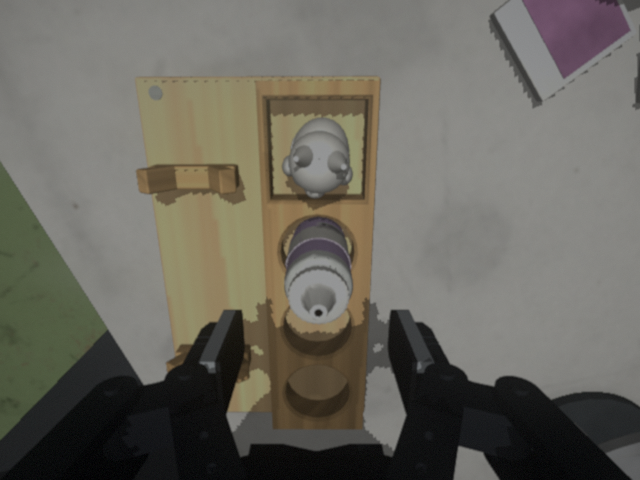

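Call:
{"api": "move_arm", "payload": {"deltas": [[0,0,-0.09,0,75],[-0.05,0.012,-0.15,0,75],[-0.13,0.03,-0.19,0,75],[-0.22,0.053,-0.2,0,75],[-0.31,0.075,-0.2,0,75],[-0.4,0.096,-0.2,0,75],[-0.49,0.118,-0.2,0,75],[-0.57,0.137,-0.2,0,75]]}}

```text
t: 12.08
tcp_pos: [0.4574, 0.0737, 0.1979]
tool_rot: [0.824, 0.567, 0.0, 0.0]
force: [-0.4, -1.2, -0.4]
finger_gap: 0.747
```

```bash
python3 - <<'E'
from w import *
shot('w14')
to(.4505,.0178,.2,69.2)
E
```

```text
t 12.13 pos [0.4569 0.0693 0.1977] yaw 68.9 q6 0.28 gap 0.75 rows -> [-0.1259  0.0313 -0.0058] -0.009
```

View pics/w14.png

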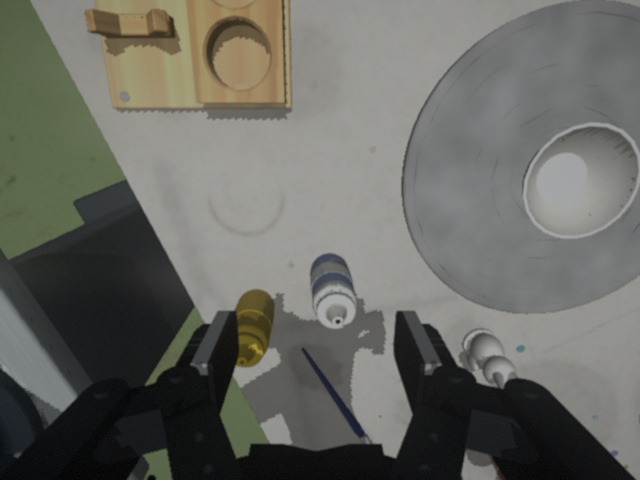

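```bash
cat >> w.py <<'E'
def bfit(C,p0,r=.018,z0=.015,z1=.07,R=.035):
    from scipy.optimize import least_squares
    m=(np.hypot(C[:,0]-p0[0],C[:,1]-p0[1])<R)&(C[:,2]>z0)&(C[:,2]<z1);P=C[m]
    s=least_squares(lambda q:np.hypot(P[:,0]-q[0],P[:,1]-q[1])-r,p0,loss='soft_l1',f_scale=.002);print(m.sum(),s.x.round(4))
E
python3 - <<'E'
from w import *
c,C=load('w14');bfit(C,(.45,.018));bfit(C,(.372,.01))
to(.4515,.0175,.05,69.2)
E
```

```text
1270 [0.4513 0.0169]
1280 [0.3734 0.009 ]
t 12.13 pos [0.4569 0.0693 0.1977] yaw 68.9 q6 0.28 gap 0.75 rows -> [-0.1257  0.0339  0.3692] -0.009
```

Call:
{"api": "move_arm", "payload": {"deltas": [[-0.09,0.025,0,0,70],[-0.14,0.036,0.04,0,70],[-0.14,0.036,0.1,0,70],[-0.14,0.036,0.16,0,70],[-0.14,0.036,0.22,0,70],[-0.14,0.036,0.22,0,70],[-0.14,0.036,0.22,0,70],[-0.14,0.036,0.22,0,70]]}}

```text
t: 12.8
tcp_pos: [0.452, 0.0182, 0.1105]
tool_rot: [0.824, 0.567, 0.0, 0.0]
force: [0.5, -0.7, -0.5]
finger_gap: 0.7
```

```bash
python3 - <<'E'
from w import *
to(.4512,.0172,.05,69.2)
E
```

```text
t 12.8 pos [0.452  0.0182 0.1105] yaw 69.1 q6 0.16 gap 0.7 rows -> [-0.0029 -0.001   0.1512] -0.003
```

Call:
{"api": "move_arm", "payload": {"deltas": [[-0.003,-0.001,0.06,0,70],[-0.003,-0.001,0.11,0,70],[-0.003,-0.001,0.14,0,70],[-0.003,-0.001,0.15,0,70],[-0.003,-0.001,0.15,0,25],[-0.003,-0.001,0.15,0,25],[-0.003,-0.001,0.15,0,25],[-0.003,-0.001,0.15,0,25]]}}

```text
t: 13.47
tcp_pos: [0.4514, 0.017, 0.0511]
tool_rot: [0.824, 0.567, 0.001, 0.001]
force: [0.1, -0.8, 4.2]
finger_gap: 0.394
```

Call:
{"api": "move_arm", "payload": {"deltas": [[0,0,0,0,25],[0,0,0,0,25],[0,0,-0.05,0,25],[0,0,-0.12,0,25],[0,0,-0.2,0,25],[0,0,-0.25,0,25],[0,0,-0.25,0,25],[0,0,-0.25,0,25]]}}

```text
t: 14.13
tcp_pos: [0.4513, 0.017, 0.1511]
tool_rot: [0.824, 0.567, 0.001, 0.001]
force: [-0.3, -0.2, -0.8]
finger_gap: 0.393
```

```bash
python3 - <<'E'
from w import *
shot('w15')
x,y=cad(.027,-.033);to(x,y,.15,69.2)
E
```

```text
t 14.18 pos [0.4503 0.0171 0.1501] yaw 69.1 q6 0.15 gap 0.395 rows -> [ 5.782e-01 -1.749e-01  2.000e-04] -0.004
```

View pics/w15.png

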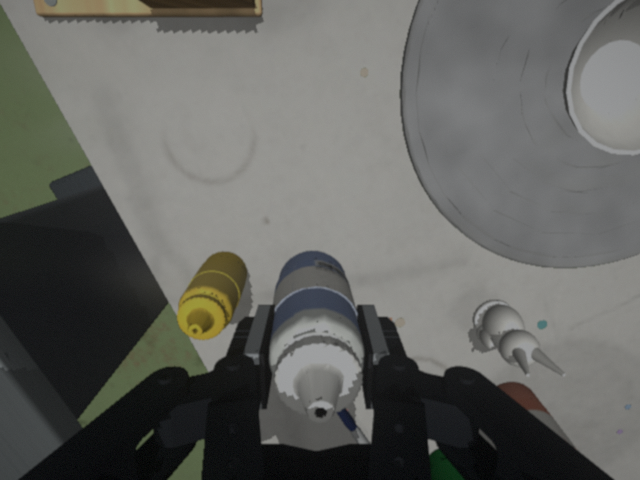

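Call:
{"api": "move_arm", "payload": {"deltas": [[0.06,-0.018,-0.02,0,25],[0.15,-0.045,-0.02,0,25],[0.24,-0.073,-0.02,0,25],[0.33,-0.1,-0.02,0,25],[0.42,-0.127,-0.02,0,25],[0.5,-0.151,-0.02,0,25],[0.56,-0.17,0,0,25],[0.577,-0.175,0.06,0,25]]}}

```text
t: 14.85
tcp_pos: [0.4693, 0.262, 0.1264]
tool_rot: [0.823, 0.568, 0.003, 0.0]
force: [0.3, -1.0, -0.9]
finger_gap: 0.391
```

```bash
python3 - <<'E'
from w import *
shot('w16');
x,y=cad(.027,-.033);to(x,y,.056,69.2)
E
```

```text
t 14.9 pos [0.4655 0.2602 0.1207] yaw 69.3 q6 0.66 gap 0.393 rows -> [-0.003   0.0067  0.1618] 0.003
```

View pics/w16.png

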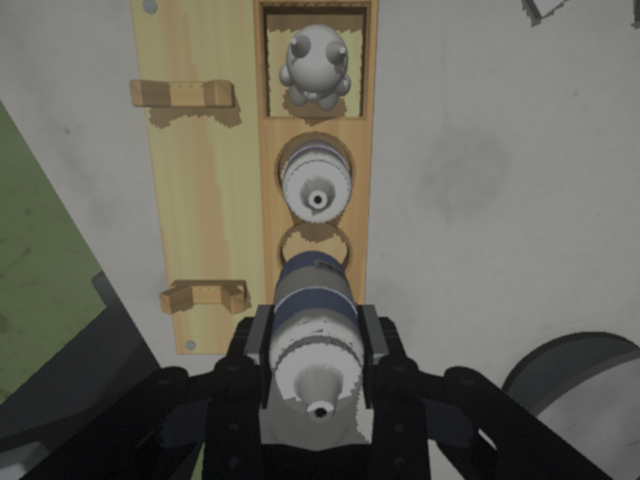

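Call:
{"api": "move_arm", "payload": {"deltas": [[0,0,0,0,25],[0,0,0.02,0,25],[0,0,0.05,0,25],[0,0,0.075,0,25],[0,0,0.09,0,25],[0,0,0.09,0,25],[0,0,0.09,0,25],[0,0,0.09,0,25]]}}

```text
t: 15.57
tcp_pos: [0.468, 0.2575, 0.0903]
tool_rot: [0.824, 0.567, 0.0, 0.0]
force: [-0.3, -0.6, -1.1]
finger_gap: 0.397
```

```bash
python3 - <<'E'
from w import *
shot('w17');
x,y=cad(.027,-.033);to(x,y,.056,69.2)
E
```

```text
t 15.62 pos [0.468  0.2576 0.0904] yaw 69.1 q6 0.66 gap 0.393 rows -> [ 0.0009 -0.0017  0.0861] -0.005
```

View pics/w17.png

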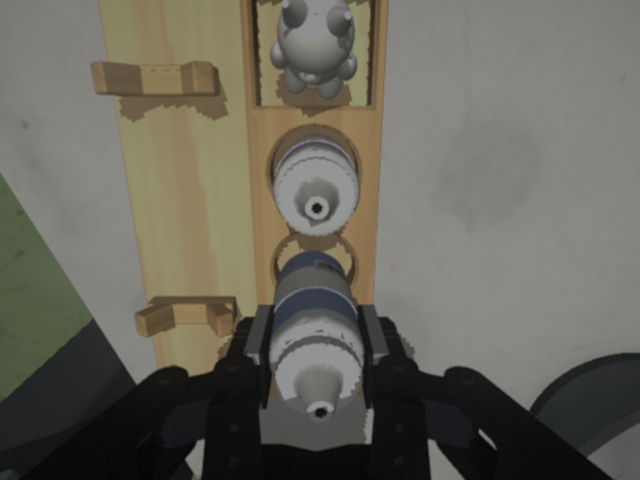

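Aligned (bottle foot at column 312, socket centre about 314). Lower and release.

Call:
{"api": "move_arm", "payload": {"deltas": [[0,0,0.02,0,25],[0,0,0.04,0,25],[0,0,0.06,0,25],[0,0,0.075,0,25],[0,0,0.083,0,25],[0,0,0.087,0,25],[0,0,0.087,0,25],[0,0,0.087,0,25]]}}

```text
t: 16.28
tcp_pos: [0.4663, 0.2578, 0.0566]
tool_rot: [0.824, 0.567, -0.001, -0.001]
force: [-4.5, -0.8, 17.8]
finger_gap: 0.393
```

Call:
{"api": "move_arm", "payload": {"deltas": [[0,0,0,0,70],[0,0,0,0,70],[0,0,0,0,70],[0,0,-0.05,0,70],[0,0,-0.13,0,70],[0,0,-0.23,0,70],[0,0,-0.33,0,70],[0,0,-0.36,0,70]]}}

```text
t: 16.95
tcp_pos: [0.4705, 0.2586, 0.204]
tool_rot: [0.824, 0.567, 0.004, 0.001]
force: [0.8, 0.3, -0.5]
finger_gap: 0.698
```

```bash
python3 - <<'E'
from w import *
shot('w18');
to(.558,-.289,.2,69.2)
E
```

```text
t 17.0 pos [0.4708 0.2588 0.2044] yaw 69.1 q6 0.66 gap 0.702 rows -> [-1.2016  0.6922  0.011 ] -0.003
```

View pics/w18.png

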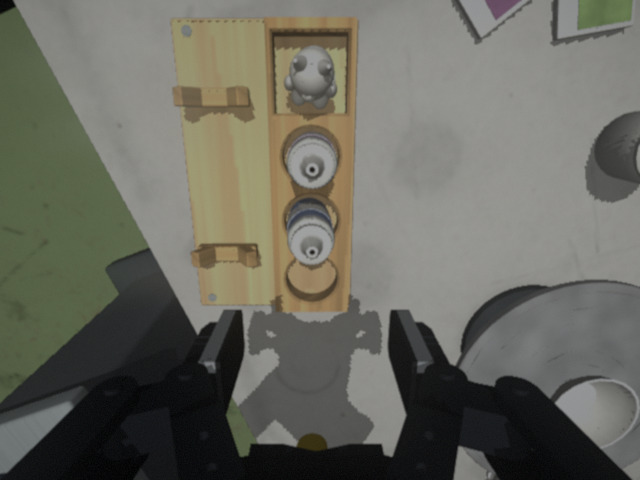

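Call:
{"api": "move_arm", "payload": {"deltas": [[-0.08,0.045,0,-0.2,70],[-0.16,0.09,0,-0.4,70],[-0.24,0.137,0,-0.6,70],[-0.32,0.183,0,-0.8,70],[-0.4,0.23,0,-0.9,70],[-0.48,0.275,0,-0.9,70],[-0.56,0.32,0,-0.9,70],[-0.62,0.355,0,-0.9,70]]}}

```text
t: 17.67
tcp_pos: [0.5114, -0.0274, 0.1978]
tool_rot: [0.677, 0.736, -0.001, -0.001]
force: [0.4, -0.1, -0.3]
finger_gap: 0.695
```

```bash
python3 - <<'E'
from w import *
manip.snapshot('wrist');
to(.5595,-.2893,.2,120)
E
```

```text
t 17.72 pos [ 0.5135 -0.0316  0.198 ] yaw 94.7 q6 -0.36 gap 0.698 rows -> [-0.6515  0.0624 -0.0051] -0.885
```

Call:
{"api": "move_arm", "payload": {"deltas": [[-0.09,0.009,0,-0.2,70],[-0.18,0.018,0,-0.4,70],[-0.27,0.027,0,-0.6,70],[-0.36,0.036,0,-0.8,70],[-0.45,0.045,0,-0.88,70],[-0.54,0.054,0,-0.88,70],[-0.62,0.06,0,-0.88,70],[-0.65,0.062,0,-0.88,70]]}}

```text
t: 18.38
tcp_pos: [0.559, -0.2863, 0.1975]
tool_rot: [0.501, 0.866, -0.001, 0.001]
force: [-0.2, -0.4, -0.0]
finger_gap: 0.703
```

```bash
python3 - <<'E'
from w import *
manip.snapshot('wrist');c,p,C=shot('w20');
to(.5595,-.2893,.05,120);bfit(C,(.5595,-.2893));bfit(C,(.555,-.2),.024,R=.04)
E
```

```text
t 18.48 pos [ 0.5582 -0.2836  0.1975] yaw 119.9 q6 -1.17 gap 0.702 rows -> [-0.0139 -0.0043  0.3687] -0.004
877 [ 0.5611 -0.2896]
159 [ 0.5566 -0.2008]
```

View pics/w20.png

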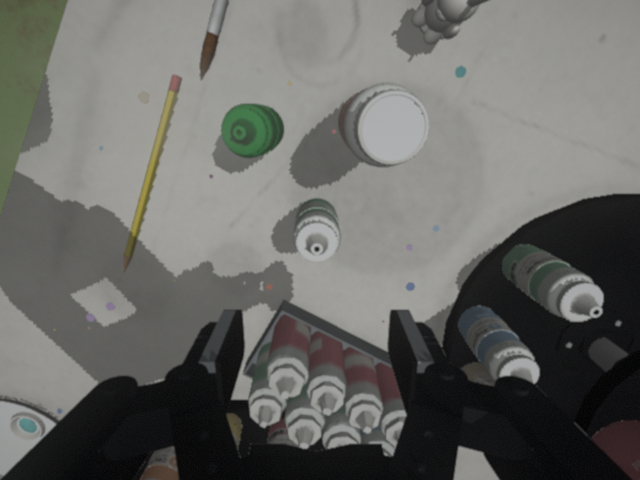

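```bash
python3 - <<'E'
from w import *
from fit import T,S
c,C=load('w20')
Q=np.vstack([T,S,C[C[:,2]<.15]])
yw=np.radians(120);cc,sn=np.cos(yw),np.sin(yw);d=Q-np.array([.56,-.2894,0]);tx=cc*d[:,0]+sn*d[:,1];ty=sn*d[:,0]-cc*d[:,1]
m=(Q[:,2]>.02)&(np.hypot(tx,ty)>.025)&(np.hypot(tx,ty)<.12)
for x0 in np.arange(-.12,.12,.02):
    row=[]
    for y0 in np.arange(-.12,.12,.02):
        k=m&(tx>=x0)&(tx<x0+.02)&(ty>=y0)&(ty<y0+.02);row.append(f'{Q[k][:,2].max()*1000:4.0f}' if k.sum()>2 else '   .')
    print(round(x0,2),' '.join(row))
E
```

```text
-0.12    .    .    .   81  103   98   85   67    .    .    .    .
-0.1    .    .    .   74   89   86    .    .    .    .    .    .
-0.08    .    .    .    .    .    .    .    .    .    .    .    .
-0.06    .    .    .    .    .    .    .    .    .    .    .    .
-0.04    .    .    .    .    .    .    .    .    .    .    .    .
-0.02    .    .    .    .    .    .    .    .    .    .    .    .
0.0    .    .    .    .    .    .    .    .    .    .    .    .
0.02    .    .    .    .    .    .    .    .    .    .    .    .
0.04    .    .    .   71   70    .    .  127  125    .    .    .
0.06    .    .   82   95   89    .  129  131  130  100    .    .
0.08    .    .   81   94   84    .  127  132  131  106    .    .
0.1    .    .    .    .    .    .    .  128  105    .    .    .
```

Call:
{"api": "move_arm", "payload": {"deltas": [[-0.01,-0.003,0.05,0,70],[-0.01,-0.003,0.1,0,70],[-0.01,-0.003,0.15,0,70],[-0.01,-0.003,0.18,0,70],[-0.01,-0.003,0.18,0,70],[-0.01,-0.003,0.18,0,70],[-0.01,-0.003,0.18,0,70],[-0.01,-0.003,0.18,0,70]]}}

```text
t: 19.15
tcp_pos: [0.5603, -0.2857, 0.1285]
tool_rot: [0.499, 0.867, -0.0, 0.001]
force: [1.1, -0.4, -0.6]
finger_gap: 0.701
```

```bash
python3 - <<'E'
from w import *
c,p,C=shot('w21');to(.5602,-.2894,.05,120);bfit(C,(.5595,-.2893))
E
```

```text
t 19.2 pos [ 0.5602 -0.2859  0.1285] yaw 120.1 q6 -1.17 gap 0.696 rows -> [-0.0075 -0.0044  0.1963] 0.003
1789 [ 0.5611 -0.2895]
```

View pics/w21.png

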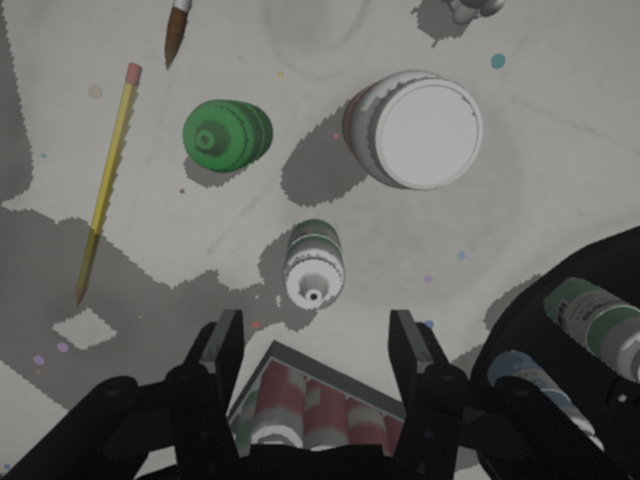

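Call:
{"api": "move_arm", "payload": {"deltas": [[-0.008,-0.004,0.04,0,70],[-0.008,-0.004,0.09,0,70],[-0.008,-0.004,0.14,0,70],[-0.008,-0.004,0.18,0,70],[-0.008,-0.004,0.195,0,70],[-0.008,-0.004,0.195,0,70],[-0.008,-0.004,0.195,0,25],[-0.008,-0.004,0.195,0,25]]}}

```text
t: 19.87
tcp_pos: [0.5606, -0.2899, 0.0505]
tool_rot: [0.499, 0.866, -0.0, 0.001]
force: [0.0, -1.0, -0.1]
finger_gap: 0.431
```

Call:
{"api": "move_arm", "payload": {"deltas": [[0,0,0,0,25],[0,0,0,0,25],[0,0,0,0,25],[0,0,-0.05,0,25],[0,0,-0.14,0,25],[0,0,-0.23,0,25],[0,0,-0.32,0,25],[0,0,-0.375,0,25]]}}

```text
t: 20.53
tcp_pos: [0.5606, -0.2899, 0.203]
tool_rot: [0.499, 0.866, -0.0, 0.002]
force: [0.6, -0.1, -0.5]
finger_gap: 0.396
```

```bash
python3 - <<'E'
from w import *
c,p,C=shot('w22');x,y=cad(.027,-.086);to(x,y,.2,69.2)
E
```

```text
t 20.58 pos [ 0.5624 -0.2912  0.2069] yaw 120.1 q6 -1.18 gap 0.392 rows -> [1.2238 0.3806 0.0173] 1.777
```

View pics/w22.png

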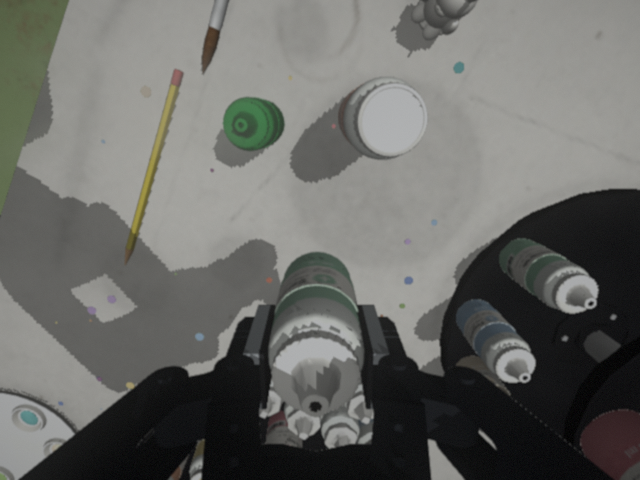

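Call:
{"api": "move_arm", "payload": {"deltas": [[0.03,0.01,-0.05,0.1,25],[0.1,0.03,-0.08,0.3,25],[0.19,0.06,-0.08,0.5,25],[0.28,0.088,-0.08,0.7,25],[0.37,0.115,-0.08,0.89,25],[0.46,0.143,-0.08,0.89,25],[0.55,0.17,-0.08,0.89,25],[0.62,0.193,-0.08,0.89,25]]}}

```text
t: 21.25
tcp_pos: [0.5, -0.0333, 0.2308]
tool_rot: [0.678, 0.735, -0.0, -0.001]
force: [0.3, 1.0, -0.5]
finger_gap: 0.394
```

```bash
python3 - <<'E'
from w import *
manip.snapshot('wrist');x,y=cad(.027,-.086);to(x,y,.15,69.2)
E
```

```text
t 21.3 pos [ 0.4977 -0.0287  0.2305] yaw 94.7 q6 -0.37 gap 0.397 rows -> [ 0.6014 -0.0729  0.2013] 0.892
```

Call:
{"api": "move_arm", "payload": {"deltas": [[0.09,-0.011,0,0.2,25],[0.18,-0.022,0,0.4,25],[0.27,-0.033,0,0.6,25],[0.36,-0.044,0.05,0.8,25],[0.45,-0.055,0.1,0.89,25],[0.54,-0.066,0.15,0.89,25],[0.59,-0.072,0.18,0.89,25],[0.605,-0.073,0.2,0.89,25]]}}

```text
t: 21.97
tcp_pos: [0.4514, 0.2053, 0.1495]
tool_rot: [0.823, 0.569, -0.001, -0.001]
force: [0.1, 0.0, -0.2]
finger_gap: 0.39
```

Call:
{"api": "move_arm", "payload": {"deltas": [[0,0,0.03,0,25],[0,0,0.07,0,25],[0,0,0.11,0,25],[0,0,0.14,0,25],[0,0,0.15,0,25],[0,0,0.15,0,25],[0,0,0.15,0,25],[0,0,0.15,0,25]]}}

```text
t: 22.63
tcp_pos: [0.4545, 0.2027, 0.0918]
tool_rot: [0.824, 0.567, 0.001, 0.0]
force: [-0.4, -0.5, -0.4]
finger_gap: 0.395
```

```bash
python3 - <<'E'
from w import *
c,p,C=shot('w23');x,y=cad(.027,-.086);to(x,y,.056,69.2)
E
```

```text
t 22.68 pos [0.4545 0.2028 0.0919] yaw 69.1 q6 0.56 gap 0.389 rows -> [ 0.0084 -0.0186  0.0898] -0.004
```

View pics/w23.png

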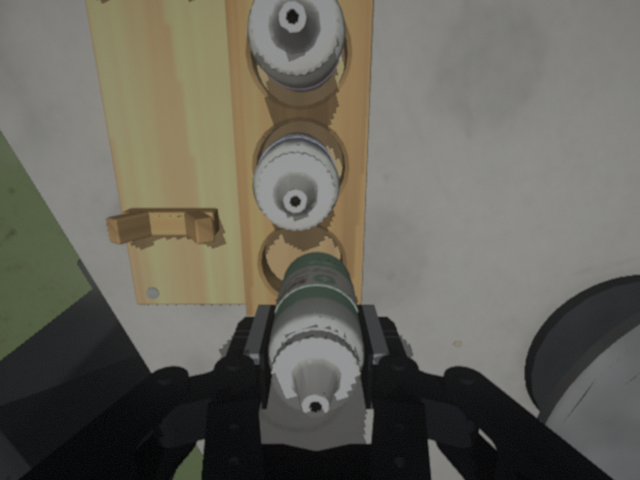

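Call:
{"api": "move_arm", "payload": {"deltas": [[0.008,-0.018,0,0,25],[0.008,-0.018,0,0,25],[0.008,-0.018,0.01,0,25],[0.008,-0.018,0.025,0,25],[0.008,-0.018,0.03,0,25],[0.008,-0.018,0.03,0,25],[0.008,-0.018,0.03,0,25],[0.008,-0.018,0.03,0,25]]}}

```text
t: 23.35
tcp_pos: [0.4482, 0.2084, 0.0789]
tool_rot: [0.824, 0.567, -0.0, -0.0]
force: [0.3, -0.8, -1.0]
finger_gap: 0.394
```

```bash
python3 - <<'E'
from w import *
c,p,C=shot('w24');x,y=cad(.027,-.086);to(x,y,.056,69.2)
E
```

```text
t 23.4 pos [0.4482 0.2085 0.0791] yaw 69.1 q6 0.57 gap 0.394 rows -> [0.0008 0.0009 0.0577] -0.004
```

View pics/w24.png

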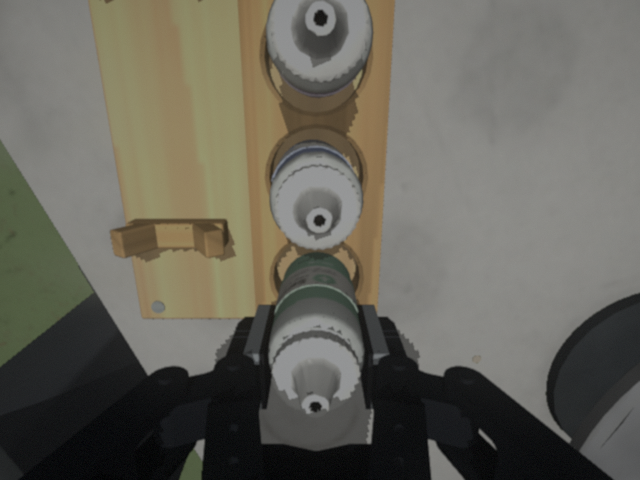

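Call:
{"api": "move_arm", "payload": {"deltas": [[0.001,0.001,0.015,0,25],[0.001,0.001,0.03,0,25],[0.001,0.001,0.042,0,25],[0.001,0.001,0.051,0,25],[0.001,0.001,0.056,0,25],[0.001,0.001,0.058,0,25],[0.001,0.001,0.058,0,25],[0.001,0.001,0.058,0,25]]}}

```text
t: 24.07
tcp_pos: [0.4483, 0.2087, 0.0566]
tool_rot: [0.824, 0.567, -0.0, -0.0]
force: [-1.9, -1.2, 7.6]
finger_gap: 0.397
```

Call:
{"api": "move_arm", "payload": {"deltas": [[0,0,0,0,70],[0,0,0,0,70],[0,0,0,0,70],[0,0,-0.05,0,70],[0,0,-0.13,0,70],[0,0,-0.23,0,70],[0,0,-0.33,0,70],[0,0,-0.36,0,70]]}}

```text
t: 24.73
tcp_pos: [0.4514, 0.2094, 0.2048]
tool_rot: [0.824, 0.567, 0.004, 0.002]
force: [0.2, -0.3, 0.7]
finger_gap: 0.699
```

```bash
python3 - <<'E'
from w import *
manip.snapshot('wrist');to(.41,-.143,.2,98.5)
p,d=manip.snapshot('top');cv2.imwrite('pics/top1.png',p[:,:,::-1]);np.save('pics/top1.npy',d)
crop(p,80,120,400,210,2,'pics/top1c.png')
E
```

```text
t 24.78 pos [0.4518 0.2096 0.2052] yaw 69.1 q6 0.57 gap 0.697 rows -> [-0.8607  0.2167  0.0129] -1.026
```

View pics/top1c.png

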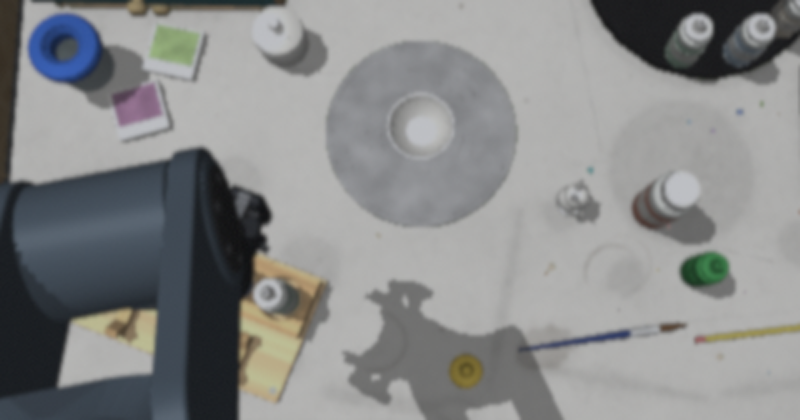

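Call:
{"api": "move_arm", "payload": {"deltas": [[-0.08,0.02,0,-0.2,60],[-0.17,0.043,0,-0.4,50],[-0.26,0.065,0,-0.6,50],[-0.35,0.088,0,-0.8,50],[-0.44,0.11,0,-1.0,50],[-0.53,0.133,0,-1.0,50],[-0.62,0.156,0,-1.0,50],[-0.7,0.176,0,-1.0,50]]}}

```text
t: 25.5
tcp_pos: [0.4131, -0.0796, 0.1985]
tool_rot: [0.658, 0.753, -0.0, -0.001]
force: [0.0, -0.8, -0.9]
finger_gap: 0.497
```

```bash
python3 - <<'E'
from w import *
manip.snapshot('wrist');to(.41,-.16,.15,98.5)
E
```

```text
t 25.55 pos [ 0.4142 -0.0848  0.1987] yaw 97.5 q6 -0.59 gap 0.5 rows -> [-0.1849 -0.0349  0.1217] -0.034
```

Call:
{"api": "move_arm", "payload": {"deltas": [[-0.08,0.0,0.02,-0.03,40],[-0.15,-0.01,0.05,-0.03,40],[-0.18,-0.01,0.08,-0.03,40],[-0.18,-0.01,0.12,-0.03,40],[-0.18,-0.01,0.12,-0.03,40],[-0.18,-0.01,0.12,-0.03,40],[-0.18,-0.01,0.12,-0.03,40],[-0.18,-0.01,0.12,-0.03,40]]}}

```text
t: 26.22
tcp_pos: [0.4203, -0.1493, 0.1522]
tool_rot: [0.652, 0.758, 0.0, 0.0]
force: [0.0, 0.8, 0.6]
finger_gap: 0.404
```

```bash
python3 - <<'E'
from w import *
c,p,C=shot('w30');to(.41,-.143,.1,98.5)
E
```

```text
t 26.27 pos [ 0.4204 -0.1494  0.1524] yaw 98.7 q6 -0.74 gap 0.4 rows -> [ 0.0197 -0.0234  0.1311] 0.006
```

View pics/w30.png

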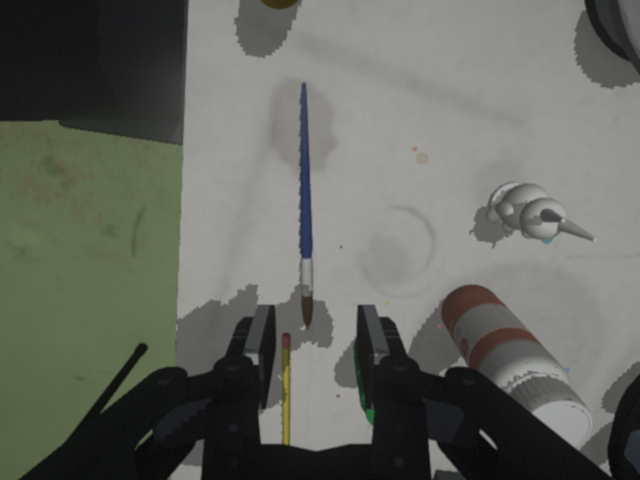

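```bash
python3 - <<'E'
from w import *
c,C=load('w30')
a=atz(c,304,84,.005);b=atz(c,308,326,.005);print(a.round(4),b.round(4),((a+b)/2).round(4),np.linalg.norm(a-b),np.degrees(np.arctan2(*(a-b)[1::-1])))
m=(a+b)/2;to(m[0],m[1],.1,np.degrees(np.arctan2(*(a-b)[1::-1])))
m=(C[:,2]>.005)&(C[:,2]<.013)&(C[:,0]>.38)&(C[:,0]<.44)&(C[:,1]<-.05)&(C[:,1]>-.24);P=C[m][:,:2];print(m.sum(),np.median(P,0))
E
```

```text
[ 0.3976 -0.0495  0.005 ] [ 0.4273 -0.2337  0.005 ] [ 0.4124 -0.1416  0.005 ] 0.1865593174674246 99.14983832514544
t 26.27 pos [ 0.4204 -0.1494  0.1524] yaw 98.7 q6 -0.74 gap 0.4 rows -> [ 0.0221 -0.0169  0.1311] -0.017
2378 [ 0.41210943 -0.14474397]
```

Call:
{"api": "move_arm", "payload": {"deltas": [[0.02,-0.017,0.04,-0.017,40],[0.02,-0.017,0.1,-0.017,40],[0.02,-0.017,0.17,-0.017,40],[0.02,-0.017,0.23,-0.017,40],[0.02,-0.017,0.26,-0.017,40],[0.02,-0.017,0.26,-0.017,40],[0.02,-0.017,0.26,-0.017,40],[0.02,-0.017,0.26,-0.017,40]]}}

```text
t: 26.93
tcp_pos: [0.4129, -0.1431, 0.0488]
tool_rot: [0.649, 0.761, 0.0, 0.001]
force: [0.3, 0.3, -0.3]
finger_gap: 0.396
```

```bash
python3 - <<'E'
from w import *
c,p,C=shot('w31');to(.4122,-.142,.0135,99.1)
E
```

```text
t 26.98 pos [ 0.4131 -0.1432  0.049 ] yaw 99.1 q6 -0.75 gap 0.399 rows -> [ 0.0034 -0.0016  0.0889] 0.0
```

View pics/w31.png

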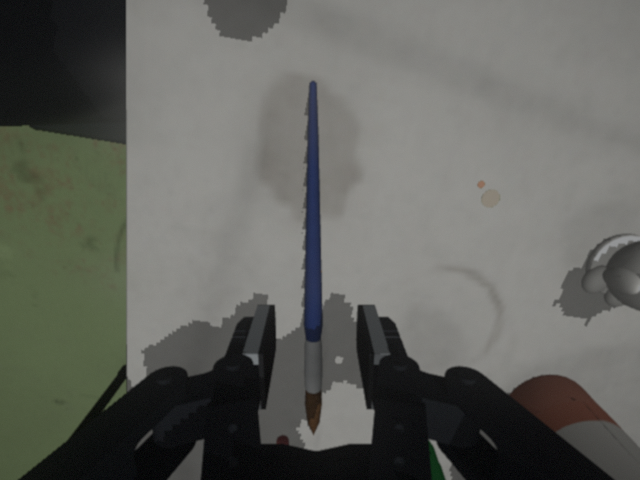

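Brush centred between the jaws (column 314) and parallel to them. Descend and grip.

Call:
{"api": "move_arm", "payload": {"deltas": [[0.003,-0.001,0.02,0,40],[0.003,-0.001,0.05,0,40],[0.003,-0.001,0.07,0,40],[0.003,-0.001,0.082,0,40],[0.003,-0.001,0.088,0,35],[0.003,-0.001,0.088,0,20],[0.003,-0.001,0.088,0,5],[0.003,-0.001,0.088,0,3]], "force": 25}}

```text
t: 27.65
tcp_pos: [0.4118, -0.1419, 0.0129]
tool_rot: [0.649, 0.761, 0.0, 0.0]
force: [-0.1, 0.6, -0.9]
finger_gap: 0.102
```

Call:
{"api": "move_arm", "payload": {"deltas": [[0,0,0,0,3],[0,0,0,0,3],[0,0,0,0,3],[0,0,0,0,3],[0,0,-0.01,0,3],[0,0,-0.04,0,3],[0,0,-0.07,0,3],[0,0,-0.1,0,3]]}}

```text
t: 28.32
tcp_pos: [0.4114, -0.1417, 0.0532]
tool_rot: [0.649, 0.761, -0.0, -0.0]
force: [0.6, 0.3, -0.4]
finger_gap: 0.106
```

```bash
python3 - <<'E'
from w import *
c,p,C=shot('w32');x,y=cad(-.048,0);to(x,y,.1,69.2)
E
```

```text
t 28.37 pos [ 0.4123 -0.1421  0.0549] yaw 99.1 q6 -0.75 gap 0.1 rows -> [ 1.1312  0.1732 -0.1127] 1.044
```

View pics/w32.png

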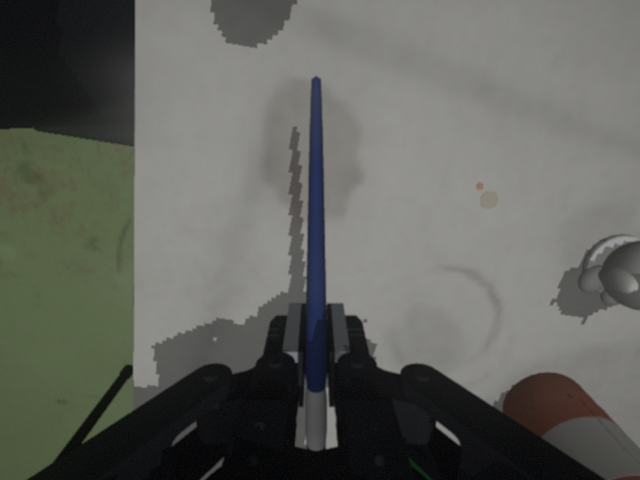

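Call:
{"api": "move_arm", "payload": {"deltas": [[0,0,-0.1,0,3],[0.02,0.003,-0.19,0,3],[0.07,0.011,-0.27,0.1,3],[0.15,0.023,-0.29,0.25,3],[0.24,0.037,-0.29,0.4,3],[0.33,0.05,-0.29,0.55,3],[0.42,0.064,-0.29,0.7,3],[0.51,0.078,-0.29,0.85,3]]}}

```text
t: 29.03
tcp_pos: [0.4097, 0.0661, 0.1689]
tool_rot: [0.796, 0.605, 0.0, 0.0]
force: [1.0, 0.0, -0.4]
finger_gap: 0.104
```

```bash
python3 - <<'E'
from w import *
manip.snapshot('wrist');x,y=cad(-.048,0);to(x,y,.1,69.2)
E
```

```text
t 29.08 pos [0.4083 0.0716 0.1688] yaw 74.5 q6 0.17 gap 0.102 rows -> [ 0.5886 -0.1608  0.172 ] 0.186
```

Call:
{"api": "move_arm", "payload": {"deltas": [[0.08,-0.022,0,0.09,3],[0.17,-0.046,0,0.17,3],[0.26,-0.071,0,0.18,3],[0.35,-0.095,0,0.18,3],[0.44,-0.12,0.03,0.18,3],[0.52,-0.142,0.07,0.18,3],[0.57,-0.157,0.11,0.18,3],[0.587,-0.161,0.14,0.18,3]]}}

```text
t: 29.75
tcp_pos: [0.4096, 0.3109, 0.1116]
tool_rot: [0.82, 0.572, 0.001, -0.0]
force: [0.7, -0.4, 0.3]
finger_gap: 0.102
```

Call:
{"api": "move_arm", "payload": {"deltas": [[0,0,0,0,3],[0,0,0,0,3],[0,0,0,0,3],[0,0,0,0,3],[0,0,0,0,3],[0,0,0,0,3],[0,0,0,0,3],[0,0,0,0,3]]}}

```text
t: 30.42
tcp_pos: [0.4103, 0.3077, 0.1131]
tool_rot: [0.821, 0.57, 0.0, 0.0]
force: [-0.2, -0.3, -1.2]
finger_gap: 0.096
```

```bash
python3 - <<'E'
from w import *
shot('w33');x,y=cad(-.048,0);to(x,y,.033,69.2)
E
```

```text
t 30.47 pos [0.4102 0.3078 0.113 ] yaw 69.5 q6 0.78 gap 0.103 rows -> [ 0.0175 -0.0093  0.2   ] 0.012
```

View pics/w33.png

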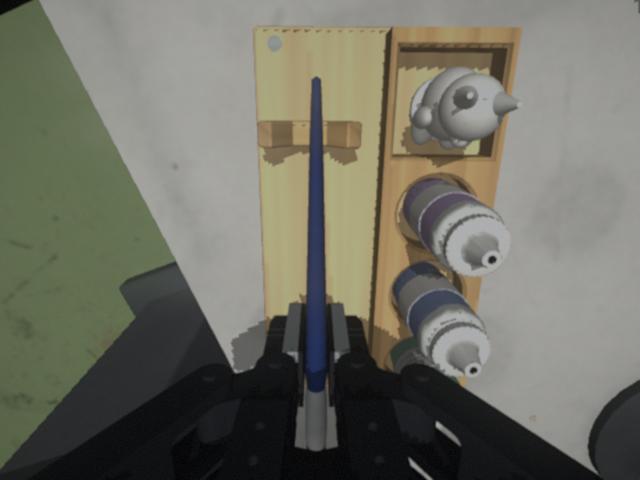

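Call:
{"api": "move_arm", "payload": {"deltas": [[0.018,-0.009,0.02,0.012,3],[0.018,-0.009,0.05,0.012,3],[0.018,-0.009,0.08,0.012,3],[0.018,-0.009,0.11,0.012,3],[0.018,-0.009,0.135,0.012,3],[0.018,-0.009,0.15,0.012,3],[0.018,-0.009,0.15,0.012,3],[0.018,-0.009,0.15,0.012,3]]}}

```text
t: 31.13
tcp_pos: [0.4089, 0.3161, 0.0523]
tool_rot: [0.823, 0.568, -0.0, -0.0]
force: [0.7, -0.4, -1.1]
finger_gap: 0.098
```

```bash
python3 - <<'E'
from w import *
shot('w34');x,y=cad(-.048,0);to(x,y,.032,69.2)
E
```

```text
t 31.18 pos [0.4093 0.3162 0.0528] yaw 69.2 q6 0.8 gap 0.105 rows -> [-0.0015  0.0002  0.0519] 0.001
```

View pics/w34.png

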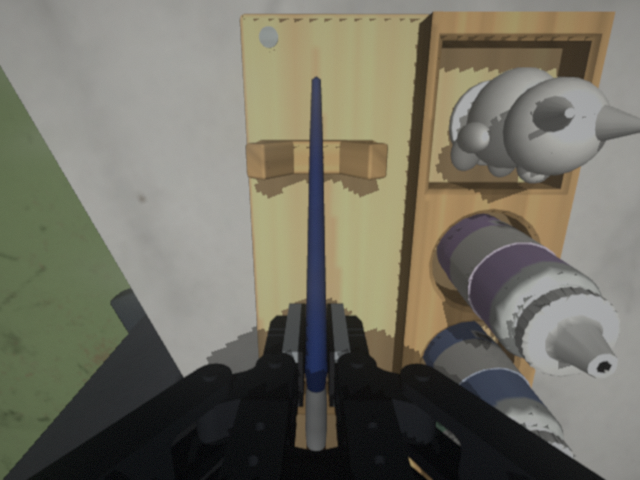

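Call:
{"api": "move_arm", "payload": {"deltas": [[0,0,0.012,0,3],[0,0,0.024,0,3],[0,0,0.034,0,3],[0,0,0.042,0,3],[0,0,0.048,0,3],[0,0,0.05,0,3],[0,0,0.05,0,3],[0,0,0.05,0,3]]}}

```text
t: 31.85
tcp_pos: [0.4091, 0.316, 0.0327]
tool_rot: [0.823, 0.568, -0.0, 0.0]
force: [0.7, 0.1, -0.8]
finger_gap: 0.103
```

Call:
{"api": "move_arm", "payload": {"deltas": [[0,0,0,0,25],[0,0,0,0,25],[0,0,0,0,25],[0,0,0,0,25],[0,0,0,0,25],[0,0,-0.03,0,25],[0,0,-0.08,0,25],[0,0,-0.15,0,25]]}}

```text
t: 32.52
tcp_pos: [0.4078, 0.3153, 0.0918]
tool_rot: [0.823, 0.568, -0.002, -0.0]
force: [0.6, -0.7, -0.6]
finger_gap: 0.252
```

```bash
python3 - <<'E'
from w import *
shot('w35');x,y=cad(-.048,0);to(x,y,.2,69.2)
E
```

```text
t 32.57 pos [0.4108 0.317  0.0972] yaw 69.2 q6 0.8 gap 0.251 rows -> [-0.0046 -0.0027 -0.257 ] 0.002
```

View pics/w35.png

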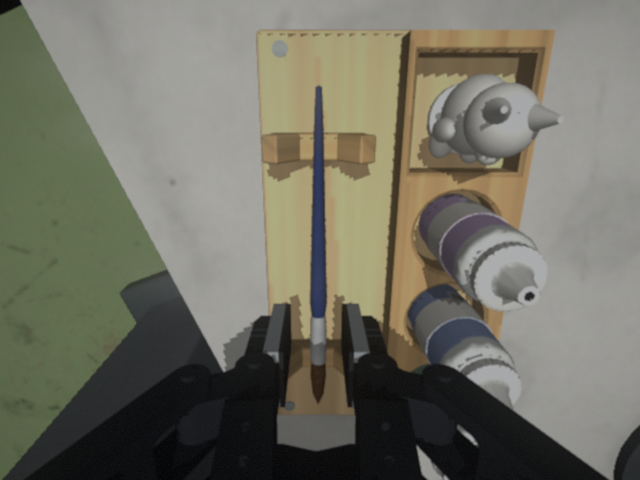

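Call:
{"api": "move_arm", "payload": {"deltas": [[0,0,-0.1,0,25],[0,0,-0.2,0,25],[0,0,-0.3,0,25],[-0.08,0,-0.35,0,25],[-0.17,0,-0.35,0,25],[-0.26,0,-0.35,0,25],[-0.35,0,-0.35,0,25],[-0.44,0,-0.35,0,25]]}}

```text
t: 33.23
tcp_pos: [0.3457, 0.1503, 0.233]
tool_rot: [0.823, 0.569, 0.0, 0.0]
force: [1.1, 0.7, 0.7]
finger_gap: 0.254
```

Call:
{"api": "move_arm", "payload": {"deltas": [[-0.09,0,0,0,25],[-0.18,0,0,0,25],[-0.27,0,0,0,25],[-0.36,0,0,0,25],[-0.45,0,0,0,25],[-0.54,0,0,0,25],[-0.6,0,0,0,25],[-0.6,0,0,0,25]]}}

```text
t: 33.9
tcp_pos: [0.2614, -0.0769, 0.2332]
tool_rot: [0.825, 0.565, -0.0, 0.002]
force: [-0.6, 0.2, -0.7]
finger_gap: 0.251
```

```bash
python3 - <<'E'
from w import *
from cad import hm
for n,b in (('top',(80,120,220,210)),('scene',(190,270,200,180))):
    p,d=manip.snapshot(n);crop(p,*b,3,f'pics/f_{n}.png');C=cloud(manip.get_calibration(n),d).reshape(-1,3)
    cv2.imwrite(f'pics/full_{n}.png',p[:,:,::-1])
    for nm,x,y in [('cat',.027,.081),('r1',.027,.02),('r2',.027,-.033),('r3',.027,-.086)]:
        X,Y=cad(x,y);m=np.hypot(C[:,0]-X,C[:,1]-Y)<.02;P=C[m];print(n,nm,'zmax',P[:,2].max().round(4))
        if nm!='cat':bfit(C,(X,Y),z0=.035,z1=.08,R=.03);print('   want',np.round([X,Y],4))
    # brush heights
    for y in (-.08,-.065,-.03,0,.03,.065,.08):
        X,Y=cad(-.048,y);m=np.hypot(C[:,0]-X,C[:,1]-Y)<.008;print('brush',y,C[m][:,2].max().round(4))
E
```

```text
top cat zmax 0.0779
top r1 zmax 0.1003
156 [0.4844 0.3097]
   want [0.4863 0.3077]
top r2 zmax 0.1006
138 [0.464  0.2592]
   want [0.4675 0.2582]
top r3 zmax 0.1015
132 [0.4464 0.2113]
   want [0.4487 0.2086]
brush -0.08 0.0304
brush -0.065 0.0308
brush -0.03 0.0302
brush 0 0.0312
brush 0.03 0.0294
brush 0.065 0.0282
brush 0.08 0.0275
scene cat zmax 0.0805
scene r1 zmax 0.1012
292 [0.4869 0.3073]
   want [0.4863 0.3077]
scene r2 zmax 0.1005
299 [0.4662 0.2569]
   want [0.4675 0.2582]
scene r3 zmax 0.1016
278 [0.4488 0.209 ]
   want [0.4487 0.2086]
brush -0.08 0.0297
brush -0.065 0.0306
brush -0.03 0.0303
brush 0 0.0288
brush 0.03 0.0318
brush 0.065 0.0283
brush 0.08 0.0281
```

View pics/f_top.png

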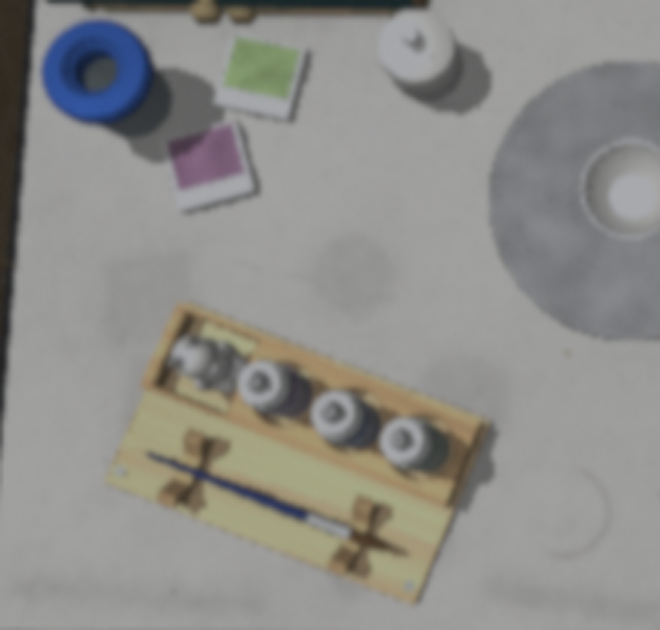

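View pics/f_scene.png

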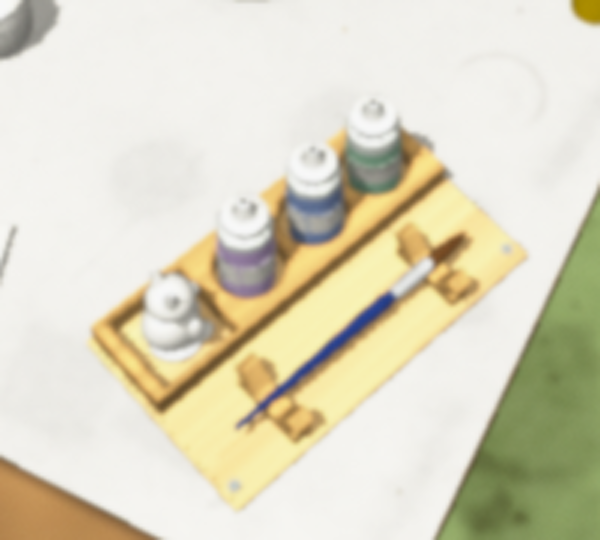

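View pics/full_scene.png

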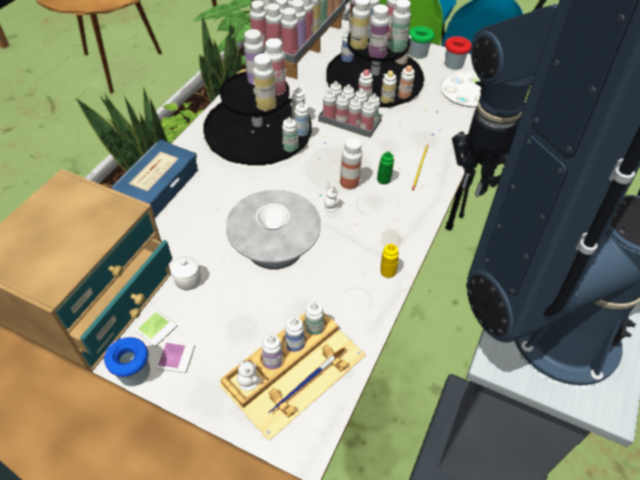

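```bash
python3 -c "
from station import manip
print(manip.sign_off(), manip.sense()['t'])"
```

```text
the job is handed in; nothing more can be done
the job is handed in; nothing more can be done
```

The caddy is laid up as asked and handed in at about 34 s of the 144 s. No verdict comes back.

- **Placed:** I put the cat in the square socket, then the purple, blue and grey-green bottles in the three round sockets. The brush went last, into the front cradles.
- **Seating:** After the arm had moved clear, both fixed cameras agreed with seated heights. The bottle tops read about 100 to 101 mm (99 expected), the cat's top 78 to 80 mm (79 expected) and the brush's top 28 to 31 mm (28 expected).
- **Position:** The bottles sit within about 1 to 4 mm of their socket centres, against 5 mm of play all round.
- **Left alone:** The rabbit, large bottle, pencil, and the green and yellow bottles were not touched. They look unmoved in the final picture.
- **Disagreement:** The cameras differed by 2 to 4 mm along x. I leaned on the wrist view, and every fit went in cleanly. The largest contact force reported was about 18 N, when the blue bottle met its socket floor.

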